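# Park the short vial behind the rail of the shelf riser

## Robot

A 6-joint arm with a two-finger parallel gripper is mounted at the origin on a cart in front of the work surface, level with it; the furniture and walls round the work are solid. World frame = base frame: x ahead of the robot, y to its left, z up, the work surface at z = 0. Lengths are in mm, angles in rad, forces in N, time in s.
With the tool pointing down it reaches from about 275 to 1000 mm from the base axis. Payload 8.4 kg.
Tool frame: the origin (TCP) lies at the very end of the fingers, on their centre line; the grasp point (between the pads) lies 19 mm behind it; z points along the fingers, y is the direction in which the jaws open and shut (so a half turn about z gives the same grasp; the last joint's range is limited). The gripper opens to 85 mm and grips with 20 to 120 N. Pads are 22 mm wide; open, the fingers measure 114 mm over their backs; the gripper's body (76 mm by 85 mm) begins 54 mm behind the grasp point. The pads swing forward as they close: fully open they stand 13 mm farther back than shut.
Start: joints at [-1.184, 0.353, 1.633, -0, 1.155, -0.002], TCP at [236.923, -578.356, 231.281] pointing down, gripper open.
Joint ranges: [-2.63, 2.63], [-0.92, 2.1], [0.06, 2.66], [-1.3, 4.44], [0, 2.69], [-3.02, 3.02]. Speed limits (rad/s): [2.22, 2.22, 2.79, 3.14, 3.14, 3.14].

## Interface

Orientations are given as [roll, pitch, yaw] about the fixed x, y, z axes, in that order (R = Rz(yaw) Ry(pitch) Rx(roll)).
In Python, from rig import sense, grab_frame, sign_off, masks_of gives the robot as it stands. The module is installed in compiled form; this text tells all that it offers.
- The arm moves only by the shell command python3 -m inch 'ROWS' [FORCE]. ROWS is JSON, a list of rows, each an object of numbers: "gripper": the finger opening in m, from 0 to 0.0854; "tx", "ty", "tz": the shift along the tool's x, y, z in m; "spin": the turn about the tool's z in degrees. In form: [{"gripper": .., "tx": .., "ty": .., "tz": .., "spin": ..}, ...]. A call has exactly 8 rows; each row shifts and turns the commanded pose from where the row before left it, along the tool's axes as they then stand; what a row does not reach is not made up. A row lasts 1/10 s, in which the tool goes at most 50 mm and 8.59 degrees, less where a joint would pass 70% of its speed; a pose out of reach is approached as far as the arm can. A call is refused whole if a number of a shift passes 0.05 or a number of a turn 8.59, either way. A call with a gripper value outside its range is refused whole. The fingers move at their own pace and stop on an object; FORCE is the grip in N (left out, the last holds). Time passes only in rows, so rows that do not move let the fingers close, or fill a call up. It gives the time, the measured TCP pose, the force and the opening at its end, in the units of the state.
- sense(): the state, without advancing time (a new reading comes with each control period).
- grab_frame(name): name is "scene" or "top" or "wrist"; returns a dict with "pixels" (480x640x3 uint8, red, green, blue), "K" (3x3 intrinsics, pixels), "extrinsics" (4x4, takes a point from camera to world coordinates). Camera axes: x right, y down, z forward; pixel columns grow to the right and rows downward; lengths in mm; the calibration is good to about 2 mm. A picture is of the moment at which its call begins. There is no depth.
- sign_off(): hands the job in, once; it reports no verdict.
Trained networks look in the newest picture that a camera, given by its name, has taken for a name from the list of things; names that differ only in an ending like _2 or _b are one class to them, and where a whole thing is asked for, a point or a joint stands for the part that bears it (a point fixed in the world has none). Each returns a list of dicts, best first, with "conf" (0 to 1); they miss things now and then, are a little off and sometimes report something else, mostly with a low value. They report only what shows in the picture. A call takes as long as a camera call. They do not tell look-alikes from the thing itself.
- masks_of(camera, target): "pixels" (480x640 bool, what is visible of it) and "centre" ([row, column] in pixels, amid what is visible of it).
The state is a dict: "clock": time; "qpos": joint angles; "qvel": joint speeds; "joint_efforts": joint torques, N m; "eef_pos": TCP position; "tcp_rot": TCP orientation; "contact_force": force on the tool from outside, world axes, zero at the start; "wrist_torque": the same for the moment, N m; "opening": opening from 0.0 (shut) to 1.0 (fully open).
Only numpy, scipy, OpenCV 4.12 (cv2) and the standard library are available. Lean on these libraries where they do the work, as an engineer would, in place of code of your own. Each camera call takes 0.05 s, during which the arm holds its last target.

## Task

Put the short glass vial away in the empty end of the low shelf riser, the end marked with the green dot. Slide it in standing upright through the gap in the front rail, then sideways behind the rail until it touches the end wall, and let go. Leave the small black-capped pot in the other end, the tall vial and the metal flask where they are.

Things in the scene. Friction and masses are not known exactly. Their poses are not given: they have to be found in the camera images.
- short_vial: the shorter of two white-capped glass vials, loose, standing, 40 to 80 g. Body 45 mm diameter up to 47 mm, cap 36 mm diameter from there to 68 mm. Origin: centre of its underside, z up. Starts on the table in front of the riser, well to its left or right (swaps places with the tall vial)
- riser: fixed low shelf riser, clear plastic with aluminium rails and edge strips, 252 wide (y) x 81 deep (x) x 80 mm high, no floor: things in it stand on the table. Origin on the table, mid-lane, opposite the gap; x points in, away from the robot (yaw up to 0.2), y left along the rail. End wall faces at y = -120 and +120 mm, rear wall face at x = +26 mm, all full height
- gap (a point): middle of the gap in the riser's front rail, on the table; in the riser's frame at x = -29, y = 0 mm. The gap is 55 mm wide (y = -27.5 to +27.5 mm). The rail is 20 mm high, from x = -31.5 to -26 mm, and runs from the gap to both end walls; the lane between rail and rear wall is 52 mm deep
- board_edge (a point): middle of the lower front edge of the riser's shelf board, in the riser's frame at x = -5, y = 0, z = 75 mm. The board is 5 mm thick and runs back to x = +50 mm over the whole width. Between rail and board the front is open. Two small caps are fixed on the board's back (x over +20 mm, up to z = 95 mm)
- dot: green disc painted on the table in the empty end of the lane, 36 mm diameter, flat. Origin at its centre, in the riser's frame at x = 0, y = +97 or -97 mm; the vial touching the end wall stands about centred on it
- attar_pot: tiny glass pot with a black cap, 33 mm diameter, 34 mm high, loose, standing in the lane's other end (x = 0, y = -97 or +97 mm in the riser's frame). Origin at the centre of its underside. Bystander
- tall_vial: glass vial with white cap like the short one but 85 mm high, 47 mm diameter, loose, standing. Origin at the centre of its underside. Bystander (too tall for the riser)
- flask: small bare metal flask, 41 mm diameter, 106 mm high, loose, standing to the left of the riser. Origin at the centre of its underside. Bystander
There are look-alikes about, which are no part of the job. Leave any orange or yellow look-alike of the short_vial alone.

How it is judged (in metres and radians):
On the way:
1. the short vial stands upright in the gap of the front rail, on or just above the table (x of short_vial in the frame of riser between -0.045 and -0.01 m and y of short_vial in the frame of riser between -0.01 and 0.01 m and height (world z) of short_vial below 0.01 m and angle between short_vial's own z axis and vertical below 0.2 rad).
At the end, for the whole second after the job is handed in: The short vial stands upright and at rest on the table in the marked end of the lane, its centre within 8 mm of the dot's centre, which is where it touches the end wall (horizontal distance between short_vial and dot below 0.008 m and height (world z) of short_vial below 0.004 m and angle between short_vial's own z axis and vertical below 0.08 rad and linear speed of short_vial below 0.01 m/s).
It fails at once if the black-capped pot is moved more than 20 mm (distance of attar_pot from where it was at the start of the episode above 0.02 m).
It fails at once if the tall vial is moved more than 20 mm (distance of tall_vial from where it was at the start of the episode above 0.02 m).
It fails at once if the metal flask is moved more than 20 mm (distance of flask from where it was at the start of the episode above 0.02 m).
It fails at once if the short vial tips by more than 35 degrees (angle between short_vial's own z axis and vertical above 0.61 rad).
It also fails if it takes over 72 s, if anything falls off the work surface, if the arm or the gripper's body presses on something with over 40 N, if the wrist force passes 120 N, or if a joint passes its speed limit or range.

## Working session

There is one attempt and no reset: what is moved stays moved. The work goes in short steps, Python scripts to look and compute and a shell command to move; the robot and the scene stay as the last step left them, time stands still between calls to the robot, and variables do not carry over. Pictures are saved under pics/ and viewed, and the job is handed in when it is done.

```bash
mkdir -p pics; ls
cat > h.py <<'E'
import numpy as np, cv2
from rig import sense, grab_frame, sign_off, masks_of
def save(f,n): cv2.imwrite('pics/'+n,f['pixels'][:,:,::-1])
def ray(f,u,v):
    d=np.linalg.inv(f['K'])@np.array([u,v,1.]); E=np.array(f['extrinsics']); return E[:3,3],E[:3,:3]@d
def onz(f,u,v,z=0):
    o,d=ray(f,u,v); return o+d*(z-o[2])/d[2]
def proj(f,p):
    E=np.linalg.inv(np.array(f['extrinsics'])); c=E[:3,:3]@np.array(p,float)+E[:3,3]; q=np.array(f['K'])@c; return q[:2]/q[2]
def tri(obs):
    A=np.zeros((3,3));b=np.zeros(3)
    for f,u,v in obs:
        o,d=ray(f,u,v); d=d/np.linalg.norm(d); P=np.eye(3)-np.outer(d,d); A+=P;b+=P@o
    x=np.linalg.solve(A,b); return x
E
python3 - <<'E'
from h import *
s=sense(); print(s)
import pickle
F={}
for n in ['scene','top','wrist']:
    f=grab_frame(n); F[n]=f; save(f,n+'0.png'); print(n,np.round(f['extrinsics'],3).tolist(),f['K'].tolist() if hasattr(f['K'],'tolist') else f['K'])
    for t in ['short_vial','tall_vial','flask','attar_pot','dot','riser']:
        try:
            for m in masks_of(n,t): print(n,t,m['conf'],m['centre'],m['pixels'].sum(),onz(f,m['centre'][1],m['centre'][0]).round(0))
        except Exception as e: print(n,t,e)
pickle.dump(F,open('f0.pkl','wb'))
print(sense()['clock'])
E
```

```text
pics
{'clock': 0.0, 'qpos': array([-1.18440658e+00,  3.53617423e-01,  1.63415213e+00, -1.68293526e-05,
        1.15519630e+00, -2.38591160e-03]), 'qvel': array([-0.0005671 , -0.00055675, -0.0007649 ,  0.00061772, -0.00023356,
       -0.00049889]), 'joint_efforts': array([ 2.10607104e-03, -6.05226374e+01, -3.42069268e+01,  1.55450116e-04,
        9.05500841e-03,  1.50751953e-05]), 'eef_pos': array([ 236.73080759, -577.90926029,  230.57317022]), 'tcp_rot': array([-3.14021942e+00,  1.21110242e-05,  3.88782471e-01]), 'contact_force': array([-0.48900146, -0.5080092 ,  0.50092723]), 'wrist_torque': array([-0.01702978,  0.00174792,  0.00557086]), 'opening': 0.9990499487896558}
scene [[-0.894, -0.242, 0.378, 61.798], [-0.449, 0.48, -0.754, 975.738], [0.001, -0.843, -0.537, 797.235], [0.0, 0.0, 0.0, 1.0]] [[625.084735261283, 0.0, 316.47643722868145], [0.0, 625.084735261283, 247.8249019187773], [0.0, 0.0, 1.0]]
scene short_vial 0.93 [220.9, 401.8] 499 [ 486. -354.    0.]
scene short_vial 0.83 [222.8, 356.5] 467 [ 585. -293.    0.]
scene short_vial 0.64 [259.7, 279.9] 3685 [675. -59.   0.]
scen
[... 621 characters left out ...]
 [0.0, 461.44782631235324, 233.6260766292306], [0.0, 0.0, 1.0]]
top short_vial 0.72 [230.0, 403.5] 236 [ 559. -242.    0.]
top short_vial 0.63 [261.6, 424.9] 244 [ 469. -300.    0.]
top short_vial 0.63 [281.5, 459.3] 281 [ 412. -394.    0.]
top tall_vial 0.71 [252.7, 215.5] 333 [495. 296.   0.]
top flask 0.56 [188.5, 207.0] 258 [684. 327.   0.]
top attar_pot 0.51 [211.5, 358.6] 99 [ 614. -114.    0.]
top riser 0.75 [198.1, 326.7] 2103 [654. -22.   0.]
wrist [[0.379, -0.878, -0.293, 312.5], [-0.926, -0.359, -0.119, -546.451], [-0.001, 0.317, -0.949, 373.255], [0.0, 0.0, 0.0, 1.0]] [[393.4705544651456, 0.0, 318.6841875667815], [0.0, 393.4705544651456, 242.78483334962047], [0.0, 0.0, 1.0]]
1.05
```

View pics/scene0.png

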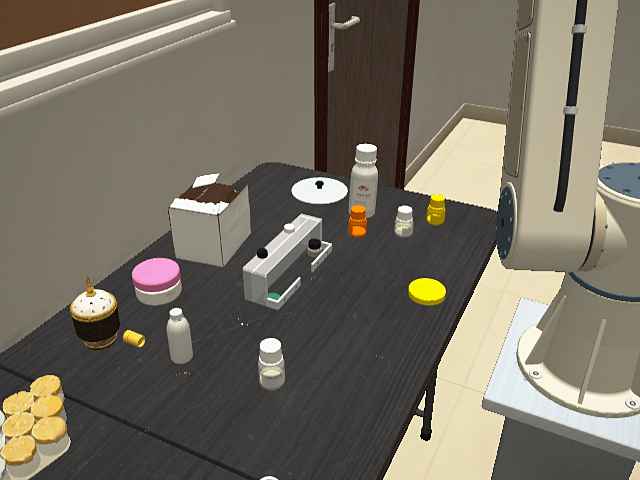

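View pics/top0.png

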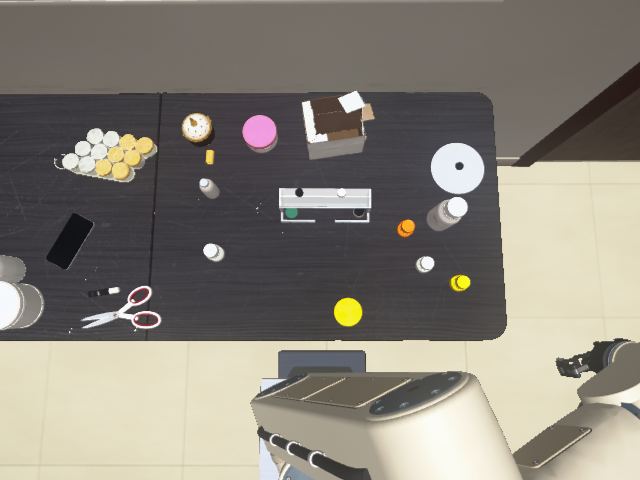

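View pics/wrist0.png

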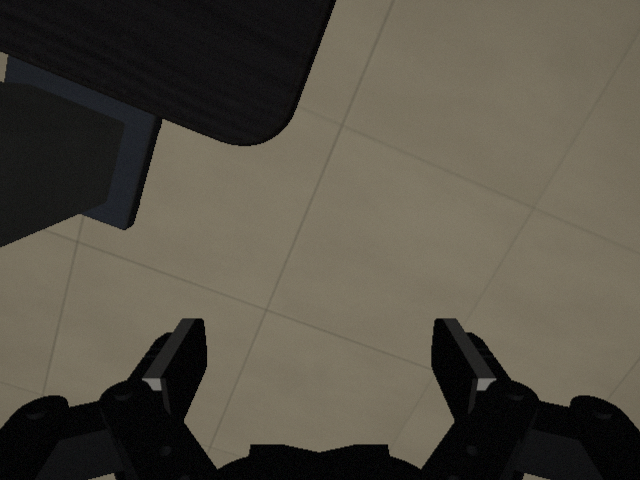

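Run:
```python
from h import *
a=cv2.imread('pics/scene0.png'); b=cv2.imread('pics/top0.png')
cv2.imwrite('pics/crop_s.png',cv2.resize(a[180:320,230:480],None,fx=3.2,fy=3.2,interpolation=cv2.INTER_CUBIC))
cv2.imwrite('pics/crop_t.png',cv2.resize(b[160:310,280:480],None,fx=4,fy=4,interpolation=cv2.INTER_CUBIC))
```

```text
(no output)
```

View pics/crop_s.png

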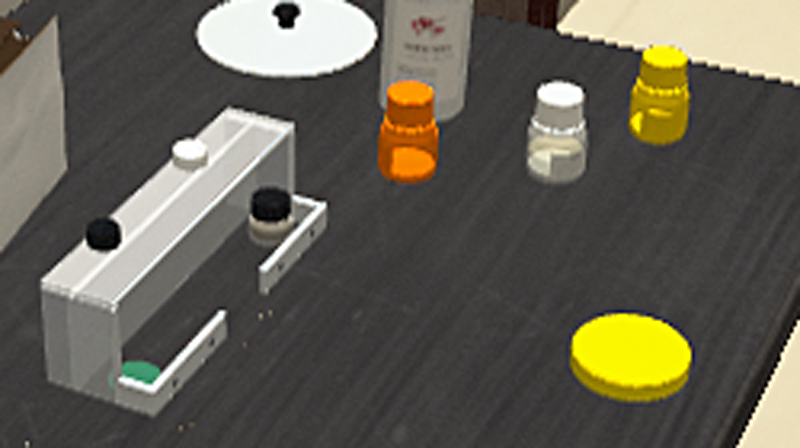

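View pics/crop_t.png

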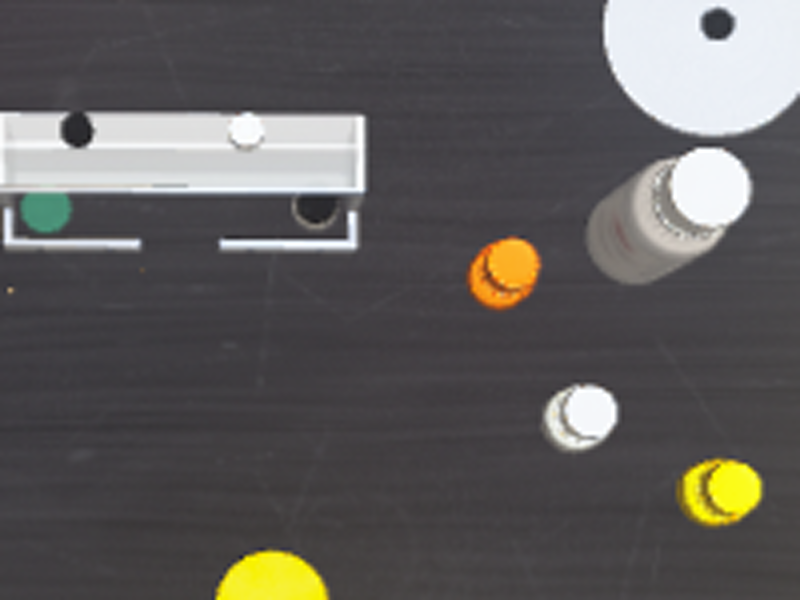

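Candidates for the short vial:
- Clear white-capped vial: scene (402,221), top (425,262).
- Orange look-alike: scene (357,222), top (406,229).
- Yellow look-alike: scene (436,210), top (460,282).
- Tall vial with white cap, far left: scene (270,366), top (215,253).

The crops show that the first is clear, squat and white-capped, so I choose it. The dot is at the left (+y) end, scene (275,292). The black pot is at the right end.

Run:
```python
from h import *
import pickle
F=pickle.load(open('f0.pkl','rb')); s,t=F['scene'],F['top']
# cap-top centres by white blobs
def blob(f,x0,x1,y0,y1,th=200):
    im=f['pixels'][y0:y1,x0:x1].astype(int); m=(im.min(2)>th)
    n,l,st,c=cv2.connectedComponentsWithStats(m.astype(np.uint8)); k=1+np.argmax(st[1:,4]); return c[k]+[x0,y0],st[k]
a=blob(s,390,418,200,240); b=blob(t,412,440,250,275); print(a,b)
for nm,A,B in [('vial masks',(401.8,220.9),(424.9,261.6)),('cap',a[0],b[0]),('orange',(356.5,222.8),(403.5,230)),('tall',(269.3,366.2),(215.5,252.7)),('flask',(181,337.5),(207,188.5))]:
    p=tri([(s,*A),(t,*B)]); print(nm,p.round(1),(proj(s,p)-A).round(1),(proj(t,p)-B).round(1))
# riser guess: top image rail/board pts (crop coords/4+offset)
o=np.array([280,160])
for nm,(u,v),z in [('gapL',(141,241),20),('gapR',(220,241),20),('railL end',(5,242),20),('railR end',(357,242),20),('boardfrontL',(0,190),80),('boardfrontR',(366,190),80),('dot',(46,210),0)]:
    q=np.array([u,v])/4+o; print(nm,q,onz(t,*q,z).round(1))
```

```text
(array([404.73417722, 208.98734177]), array([ 8,  6, 14,  7, 79], dtype=int32)) (array([427.21428571, 262.38095238]), array([  8,   7,  14,  12, 126], dtype=int32))
vial masks [ 465.1 -291.5   37.6] [0.2 0. ] [-0.1 -0.2]
cap [ 459.6 -290.1   72.6] [0.3 0. ] [-0.1 -0.3]
orange [ 556.5 -234.5   37.4] [1.5 0.2] [-0.4 -1.2]
tall [494.3 288.3  36.1] [2.  0.4] [-0.5 -1.2]
flask [668.9 312.5  54. ] [-0.5 -0.1] [0.2 0.3]
gapL [315.25 220.25] [584.9  10.5  20. ]
gapR [335.   220.25] [584.7 -45.5  20. ]
railL end [281.25 220.5 ] [584.5 107.1  20. ]
railR end [369.25 220.5 ] [ 583.7 -142.4   20. ]
boardfrontL [280.  207.5] [608.8 104.9  80. ]
boardfrontR [371.5 207.5] [ 607.9 -143.6   80. ]
dot [291.5 212.5] [611.8  79.7   0. ]
```

```bash
python3 -m inch '[{"tx":0.036,"ty":-0.026,"tz":0.004},{"tx":0.036,"ty":-0.026,"tz":0.004},{"tx":0.036,"ty":-0.026,"tz":0.004},{"tx":0.036,"ty":-0.026,"tz":0.004},{"tx":0.036,"ty":-0.026,"tz":0.004},{"tx":0.036,"ty":-0.026,"tz":0.004},{"tx":0.036,"ty":-0.026,"tz":0.004},{}]'
python3 - <<'E'
from h import *
import pickle
f=grab_frame('wrist'); save(f,'w1.png'); s=sense(); print(s['eef_pos'],s['tcp_rot'],s['clock'])
for m in masks_of('wrist','short_vial'): print(m['conf'],m['centre'],m['pixels'].sum(),onz(f,m['centre'][1],m['centre'][0],35).round(0))
print(proj(f,[463,-291,68]))
pickle.dump(f,open('w1.pkl','wb'))
E
```

```text
[ 236.93560899 -578.35143652  231.28858755] [ 3.14158479e+00 -3.30469924e-05  3.88780864e-01] 1.1
[  -9.11684392 -343.76937031]$[0]: bad value
```

View pics/w1.png

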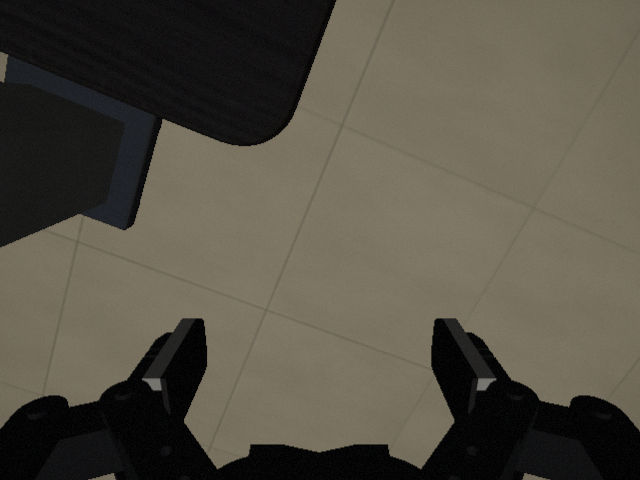

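The move was refused because every key must be present, so the picture still shows the start view. I'll send full rows.

```bash
python3 -m inch '[{"gripper":0.085,"tx":0.036,"ty":-0.026,"tz":0.004,"spin":0},{"gripper":0.085,"tx":0.036,"ty":-0.026,"tz":0.004,"spin":0},{"gripper":0.085,"tx":0.036,"ty":-0.026,"tz":0.004,"spin":0},{"gripper":0.085,"tx":0.036,"ty":-0.026,"tz":0.004,"spin":0},{"gripper":0.085,"tx":0.036,"ty":-0.026,"tz":0.004,"spin":0},{"gripper":0.085,"tx":0.036,"ty":-0.026,"tz":0.004,"spin":0},{"gripper":0.085,"tx":0.036,"ty":-0.026,"tz":0.004,"spin":0},{"gripper":0.085,"tx":0,"ty":0,"tz":0,"spin":0}]'
python3 - <<'E'
from h import *
import pickle
f=grab_frame('wrist'); save(f,'w2.png'); s=sense(); print(s['eef_pos'],s['tcp_rot'],s['clock'])
for m in masks_of('wrist','short_vial'): print(m['conf'],m['centre'],m['pixels'].sum(),onz(f,m['centre'][1],m['centre'][0],35).round(0))
print(proj(f,[463,-291,68]))
pickle.dump(f,open('w2.pkl','wb'))
E
```

```text
clock: 1.95
eef_pos: [402.9, -310.4, 202.9]
tcp_rot: [-3.14, -0.001, 0.393]
contact_force: [-1.1, -1.0, 0.2]
opening: 0.993
[ 402.14854891 -312.37803744  203.19909116] [-3.14122457e+00 -9.73456765e-06  3.92718054e-01] 2.0
0.9 [8.2, 317.9] 712 [ 541. -251.   35.]
0.83 [244.0, 408.8] 3206 [ 410. -387.   35.]
0.75 [142.8, 326.6] 2786 [ 460. -292.   35.]
[328.1286842  141.02453964]
```

View pics/w2.png

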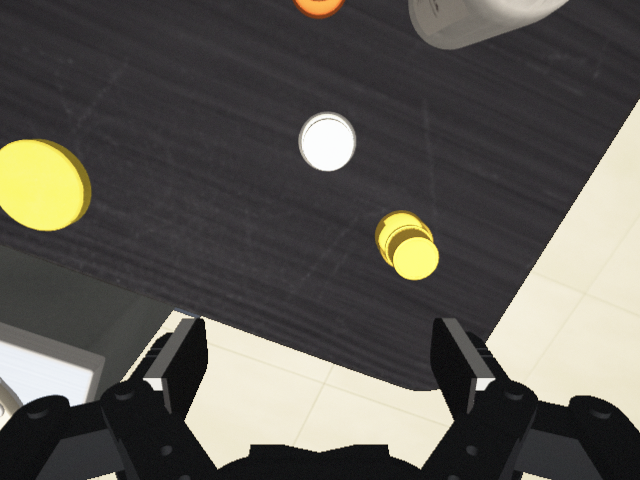

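The white cap centre is at about (328,143), nearly under the camera. Yellow is at (410,250), orange at the top edge (318,5), and the bottle at the upper right.

Run:
```python
from h import *
import pickle
F=pickle.load(open('f0.pkl','rb')); s,t=F['scene'],F['top']; w=pickle.load(open('w2.pkl','rb'))
im=w['pixels'][100:185,285:370].astype(int); m=(im.min(2)>225).astype(np.uint8)
n,l,st,c=cv2.connectedComponentsWithStats(m); k=1+np.argmax(st[1:,4]); p=c[k]+[285,100]; print(p,st[k])
for z in (60,68): print(onz(w,*p,z).round(1), 36*w['K'][0,0]/(w['extrinsics'][2][3]-z))
q=tri([(w,*p),(s,404.7,209),(t,427.2,262.4)]); print(q)
for f in(w,s,t): print(proj(f,q))
tcp=sense()['eef_pos']; y=sense()['tcp_rot'][2]
d=onz(w,*p,68)-tcp; print('tx,ty',d[0]*np.cos(y)+d[1]*np.sin(y), d[0]*np.sin(y)-d[1]*np.cos(y))
```

```text
[327.31641518 142.72473708] [  17   14   51   57 2187]
[ 461.3 -291.3   60. ] 49.714029494420664
[ 461.7 -290.9   68. ] 51.15018485001015
[ 460.53573535 -290.68433907   71.75119665]
[326.39104307 144.70508343]
[404.72619437 209.1379008 ]
[427.26743398 261.80917364]
tx,ty 64.24665748758558 1.8337415707538582
```

```bash
python3 -m inch '[{"gripper":0.085,"tx":0.032,"ty":0.001,"tz":0.01,"spin":0},{"gripper":0.085,"tx":0.032,"ty":0.001,"tz":0.01,"spin":0},{"gripper":0.085,"tx":0,"ty":0,"tz":0.03,"spin":0},{"gripper":0.085,"tx":0,"ty":0,"tz":0.03,"spin":0},{"gripper":0.085,"tx":0,"ty":0,"tz":0.02,"spin":0},{"gripper":0.085,"tx":0,"ty":0,"tz":0,"spin":0},{"gripper":0.085,"tx":0,"ty":0,"tz":0,"spin":0},{"gripper":0.085,"tx":0,"ty":0,"tz":0,"spin":0}]'
python3 - <<'E'
from h import *
f=grab_frame('wrist'); save(f,'w3.png'); s=sense(); print(s['eef_pos'],s['tcp_rot'],s['clock'])
E
```

```text
clock: 2.85
eef_pos: [461.7, -293.2, 104.6]
tcp_rot: [3.14, -0.001, 0.388]
contact_force: [-0.8, -0.1, 0.4]
opening: 0.994
[ 461.7680842  -293.03579025  104.71232558] [ 3.13958353e+00 -1.32324770e-03  3.88153879e-01] 2.9
```

View pics/w3.png

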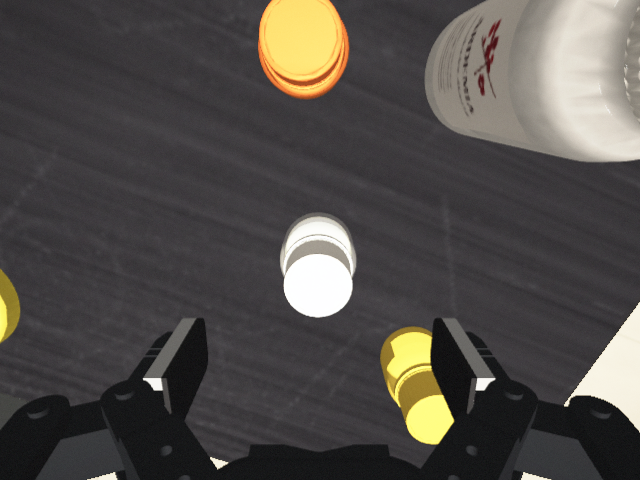

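```bash
python3 -m inch '[{"gripper":0.085,"tx":0,"ty":-0.001,"tz":0.025,"spin":0},{"gripper":0.085,"tx":0,"ty":0,"tz":0.025,"spin":0},{"gripper":0.085,"tx":0,"ty":0,"tz":0.02,"spin":0},{"gripper":0.085,"tx":0,"ty":0,"tz":0.012,"spin":0},{"gripper":0.085,"tx":0,"ty":0,"tz":0,"spin":0},{"gripper":0.03,"tx":0,"ty":0,"tz":0,"spin":0},{"gripper":0.03,"tx":0,"ty":0,"tz":0,"spin":0},{"gripper":0.03,"tx":0,"ty":0,"tz":0,"spin":0}]' 30
python3 - <<'E'
from h import *
f=grab_frame('wrist'); save(f,'w4.png'); s=sense(); print(s['eef_pos'],s['opening'],s['clock'],s['contact_force'])
E
```

```text
clock: 3.7
eef_pos: [461.4, -291.5, 22.3]
tcp_rot: [3.14, -0.001, 0.389]
contact_force: [-0.2, -1.9, 13.8]
opening: 0.508
[ 461.47900049 -291.59520531   22.56765953] 0.500284303808812 3.75 [-1.12408239  0.52738714  7.70642893]
```

View pics/w4.png

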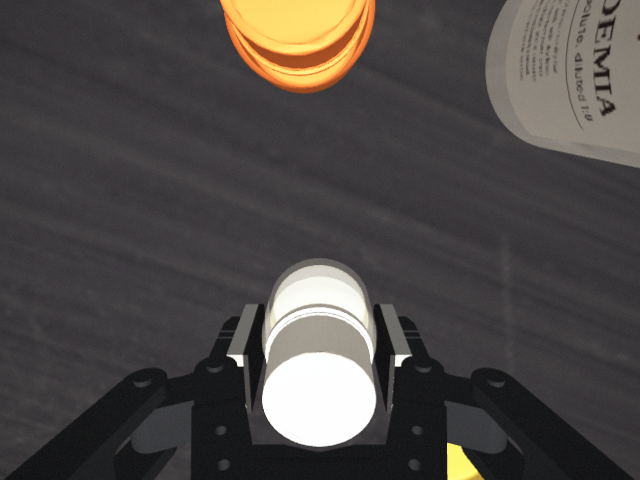

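```bash
python3 -m inch '[{"gripper":0.03,"tx":0,"ty":0,"tz":-0.02,"spin":0},{"gripper":0.03,"tx":0,"ty":0,"tz":-0.03,"spin":0},{"gripper":0.03,"tx":0,"ty":0,"tz":-0.03,"spin":0},{"gripper":0.03,"tx":0,"ty":0,"tz":0,"spin":0},{"gripper":0.03,"tx":0.015,"ty":-0.02,"tz":0,"spin":0},{"gripper":0.03,"tx":0.02,"ty":-0.028,"tz":0,"spin":0},{"gripper":0.03,"tx":0.025,"ty":-0.035,"tz":0,"spin":0},{"gripper":0.03,"tx":0.025,"ty":-0.035,"tz":0,"spin":0}]'
python3 -m inch '[{"gripper":0.03,"tx":0.025,"ty":-0.035,"tz":0,"spin":0},{"gripper":0.03,"tx":0.02,"ty":-0.028,"tz":0,"spin":0},{"gripper":0.03,"tx":0.01,"ty":-0.018,"tz":0,"spin":0},{"gripper":0.03,"tx":0,"ty":0,"tz":0,"spin":7.5},{"gripper":0.03,"tx":0,"ty":0,"tz":0,"spin":7.5},{"gripper":0.03,"tx":0,"ty":0,"tz":0,"spin":7.3},{"gripper":0.03,"tx":0,"ty":0,"tz":0,"spin":0},{"gripper":0.03,"tx":0,"ty":0,"tz":0,"spin":0}]'
python3 - <<'E'
from h import *
import pickle
f=grab_frame('wrist'); save(f,'w5.png'); s=sense(); print(s['eef_pos'],s['tcp_rot'],s['opening'],s['clock'],s['contact_force'])
pickle.dump(f,open('w5.pkl','wb'))
E
```

```text
clock: 4.55
eef_pos: [494.6, -148.5, 101.2]
tcp_rot: [3.141, -0.0, 0.388]
contact_force: [0.8, 0.3, -0.9]
opening: 0.502
clock: 5.35
eef_pos: [514.7, -53.9, 101.1]
tcp_rot: [-3.142, 0.0, 0.003]
contact_force: [0.3, -0.5, -0.9]
opening: 0.499
[514.71755625 -53.88659952 101.17907982] [-3.14158566e+00  1.13689720e-04  2.99439370e-03] 0.4989044227413243 5.4 [ 0.02046551 -1.1157224  -0.42378962]
```

View pics/w5.png

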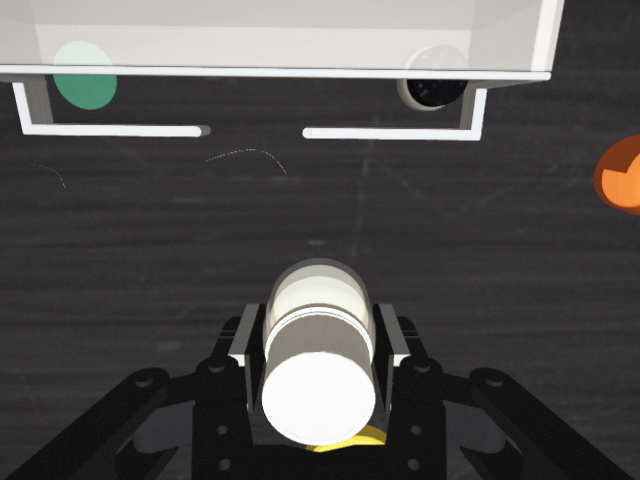

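The riser shows clearly: gap between (207,131) and (304,133), dot at (85,75), pot at (435,78), board edge at row ~73. I'll fit the riser pose.

Run:
```python
from h import *
im=cv2.imread('pics/w5.png'); cv2.imwrite('pics/c5.png',np.vstack([cv2.resize(im[55:150,0:250],(800,304),interpolation=cv2.INTER_CUBIC),cv2.resize(im[55:150,290:540],(800,296),interpolation=cv2.INTER_CUBIC)]))
```

```text
(no output)
```

View pics/c5.png

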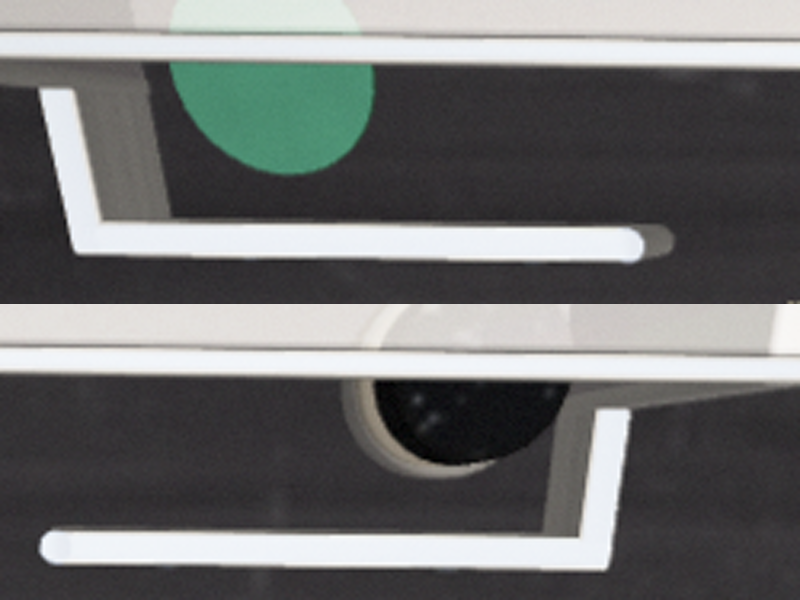

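Run:
```python
from h import *
import pickle
from scipy.optimize import least_squares
w=pickle.load(open('w5.pkl','rb')); t=pickle.load(open('f0.pkl','rb'))['top']; s=pickle.load(open('f0.pkl','rb'))['scene']
P=[((-31.5,126,20),(23.4,134.1)),((-28.75,27.5,20),(201.3,131.6)),((-28.75,-27.5,20),(302.5,133)),((-31.5,-126,20),(480,140.4))]
T=[((-28.75,27.5,20),(315.25,220.25)),((-28.75,-27.5,20),(335,220.25)),((-31.5,126,20),(281,221.3)),((-31.5,-126,20),(369.5,221.3))]
def w2(p,r): c,q=np.cos(p[2]),np.sin(p[2]); return [p[0]+c*r[0]-q*r[1],p[1]+q*r[0]+c*r[1],r[2]]
for nm,f,L in (('wrist',w,P),('top',t,T)):
    r=least_squares(lambda p:np.concatenate([proj(f,w2(p,a))-b for a,b in L]),[613,-17,0]); print(nm,r.x,r.fun.reshape(-1,2).round(1).tolist())
    if nm=='wrist': R=r.x
print('dot',w2(R,(0,97,0)),proj(w,w2(R,(0,97,0))),'board',proj(w,w2(R,(-5,60,80))),proj(w,w2(R,(-5,60,75))))
for n,f in(('scene',s),):
    for a in [(-31.5,126,20),(-28.75,27.5,20),(-28.75,-27.5,20),(-31.5,-126,20),(-5,126,80),(-5,-126,80)]: print(a,proj(f,w2(R,a)).round(1))
```

```text
wrist [ 6.14103881e+02 -1.61421286e+01 -1.02843686e-02] [[-1.4, 0.3], [0.3, 0.0], [-0.3, -0.0], [1.4, 0.2]]
top [ 6.13405965e+02 -1.76675783e+01 -3.33203571e-03] [[0.2, 0.0], [-0.1, 0.0], [-0.2, -0.0], [0.2, -0.1]]
dot [np.float64(615.1014474257023), np.float64(80.85274163897145), 0] [85.54795741 75.97551529] board [67.00266893 73.69618718] [74.70520464 74.84394174]
(-31.5, 126, 20) [277.5 303.9]
(-28.75, 27.5, 20) [299.6 278.6]
(-28.75, -27.5, 20) [311.4 265.8]
(-31.5, -126, 20) [332.1 245. ]
(-5, 126, 80) [265.  276.2]
(-5, -126, 80) [322.1 220.1]
```

```bash
python3 -m inch '[{"gripper":0.03,"tx":0.018,"ty":-0.018,"tz":0,"spin":0.2},{"gripper":0.03,"tx":0.018,"ty":-0.019,"tz":0.01,"spin":0},{"gripper":0.03,"tx":0,"ty":0,"tz":0.025,"spin":0},{"gripper":0.03,"tx":0,"ty":0,"tz":0.025,"spin":0},{"gripper":0.03,"tx":0,"ty":0,"tz":0.012,"spin":0},{"gripper":0.03,"tx":0,"ty":0,"tz":0.005,"spin":0},{"gripper":0.03,"tx":0,"ty":0,"tz":0,"spin":0},{"gripper":0.03,"tx":0,"ty":0,"tz":0,"spin":0}]'
python3 - <<'E'
from h import *
import pickle
f=grab_frame('wrist'); save(f,'w6.png'); s=sense(); print(s['eef_pos'],s['tcp_rot'],s['opening'],s['clock'],s['contact_force'])
g=grab_frame('scene'); cv2.imwrite('pics/s6.png',cv2.resize(g['pixels'][180:340,200:440,::-1],None,fx=3.2,fy=3.2,interpolation=cv2.INTER_CUBIC))
pickle.dump(f,open('w6.pkl','wb'))
E
```

```text
clock: 6.2
eef_pos: [551.5, -17.1, 25.1]
tcp_rot: [3.142, -0.001, -0.004]
contact_force: [0.8, 0.0, -0.3]
opening: 0.502
[551.70293475 -17.12248424  25.27483578] [ 3.14152251e+00 -1.66375495e-03 -3.79704069e-03] 0.503313283799489 6.25 [ 0.64421666 -0.17990605 -0.74944442]
```

View pics/w6.png

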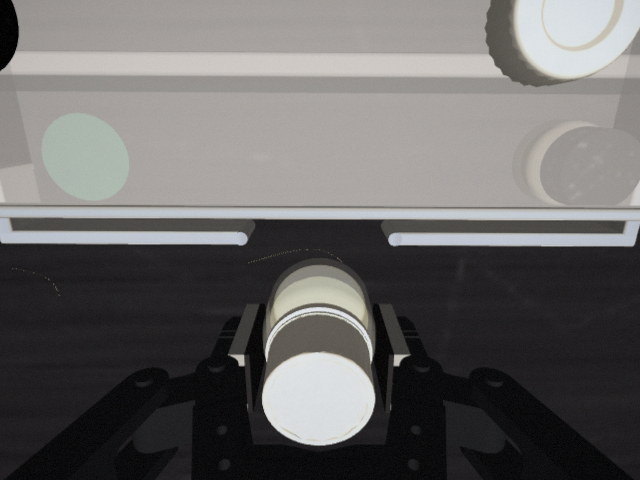

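View pics/s6.png

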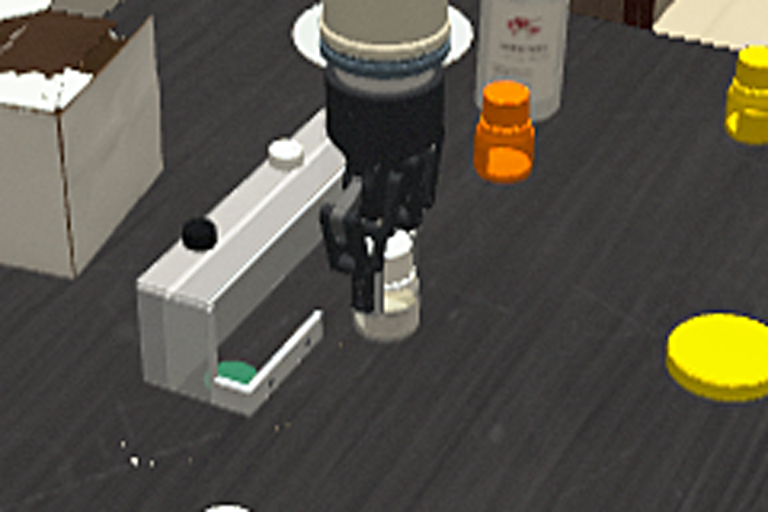

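The vial axis at column ~319 lies midway between the gap ends (243 and 393), and the vial is upright just above the table. I'll slide it in.

```bash
python3 -m inch '[{"gripper":0.03,"tx":0.008,"ty":0,"tz":0,"spin":0},{"gripper":0.03,"tx":0.010,"ty":0,"tz":0,"spin":0},{"gripper":0.03,"tx":0.010,"ty":0,"tz":0,"spin":0},{"gripper":0.03,"tx":0.008,"ty":0,"tz":0,"spin":0},{"gripper":0.03,"tx":0,"ty":0,"tz":0.001,"spin":0},{"gripper":0.03,"tx":0,"ty":0,"tz":0.001,"spin":0},{"gripper":0.03,"tx":0,"ty":0,"tz":0,"spin":0},{"gripper":0.03,"tx":0,"ty":0,"tz":0,"spin":0}]'
python3 - <<'E'
from h import *
import pickle
f=grab_frame('wrist'); save(f,'w7.png'); s=sense(); print(s['eef_pos'],s['tcp_rot'],s['opening'],s['clock'],s['contact_force'])
g=grab_frame('scene'); cv2.imwrite('pics/s7.png',cv2.resize(g['pixels'][180:340,200:440,::-1],None,fx=3.2,fy=3.2,interpolation=cv2.INTER_CUBIC))
E
```

```text
clock: 7.1
eef_pos: [587.6, -17.1, 22.7]
tcp_rot: [3.142, -0.002, -0.004]
contact_force: [2.1, -0.0, 3.2]
opening: 0.5
[587.55523064 -17.08085572  22.70079429] [ 3.14159092e+00 -1.55229105e-03 -3.92093030e-03] 0.4992120614992543 7.15 [2.93263921 1.50705416 4.83981468]
```

View pics/w7.png

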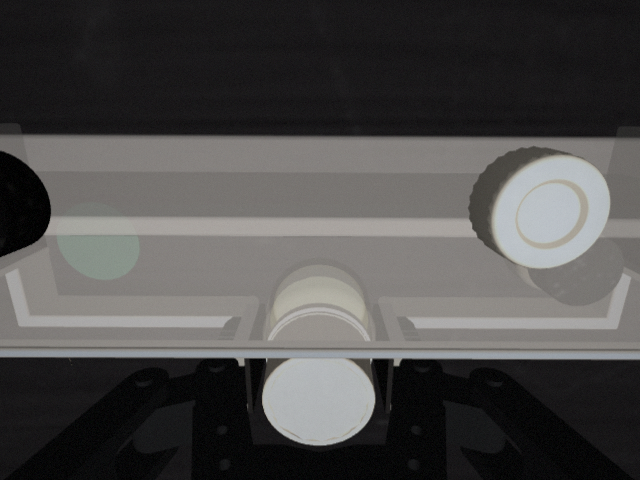

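View pics/s7.png

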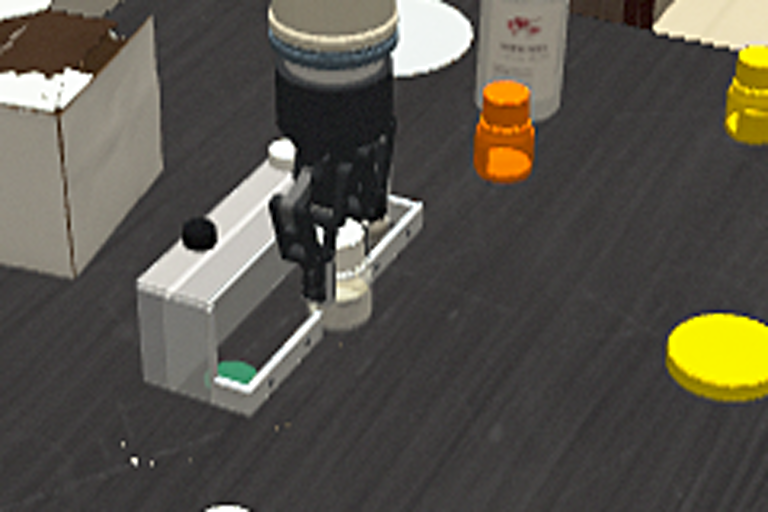

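The vial stands in the gap between the rail ends and bears lightly on the table (3 to 5 N). I'll release, back off, narrow the fingers and look.

```bash
python3 -m inch '[{"gripper":0.055,"tx":0,"ty":0,"tz":0,"spin":0},{"gripper":0.065,"tx":0,"ty":0,"tz":0,"spin":0},{"gripper":0.065,"tx":0,"ty":0,"tz":0,"spin":0},{"gripper":0.065,"tx":0,"ty":0,"tz":0,"spin":0},{"gripper":0.065,"tx":-0.012,"ty":0,"tz":-0.002,"spin":0},{"gripper":0.065,"tx":-0.018,"ty":0,"tz":0,"spin":0},{"gripper":0.065,"tx":-0.018,"ty":0,"tz":0,"spin":0},{"gripper":0.02,"tx":-0.004,"ty":0,"tz":0,"spin":0}]'
python3 -m inch '[{"gripper":0.02,"tx":0,"ty":0,"tz":0,"spin":0},{"gripper":0.02,"tx":0,"ty":0,"tz":0,"spin":0},{"gripper":0.02,"tx":0,"ty":0,"tz":0,"spin":0},{"gripper":0.02,"tx":0,"ty":0,"tz":0,"spin":0},{"gripper":0.02,"tx":0,"ty":0,"tz":0,"spin":0},{"gripper":0.02,"tx":0,"ty":0,"tz":0,"spin":0},{"gripper":0.02,"tx":0,"ty":0,"tz":0,"spin":0},{"gripper":0.02,"tx":0,"ty":0,"tz":0,"spin":0}]'
python3 - <<'E'
from h import *
f=grab_frame('wrist'); save(f,'w8.png'); s=sense(); print(s['eef_pos'],s['tcp_rot'],s['opening'],s['clock'],s['contact_force'])
g=grab_frame('scene'); cv2.imwrite('pics/s8.png',cv2.resize(g['pixels'][180:340,200:440,::-1],None,fx=3.2,fy=3.2,interpolation=cv2.INTER_CUBIC))
E
```

```text
clock: 8.0
eef_pos: [531.7, -16.8, 24.0]
tcp_rot: [-3.141, 0.003, -0.004]
contact_force: [-0.4, 0.0, -0.9]
opening: 0.605
clock: 8.8
eef_pos: [534.9, -16.9, 24.3]
tcp_rot: [-3.142, 0.0, -0.004]
contact_force: [-0.5, 0.4, 0.0]
opening: 0.233
[534.93160461 -16.86602491  24.26367819] [-3.14158156e+00  9.69559812e-06 -3.88643464e-03] 0.23249514093657983 8.85 [-0.13221767  0.48802663  0.35606911]
```

View pics/w8.png

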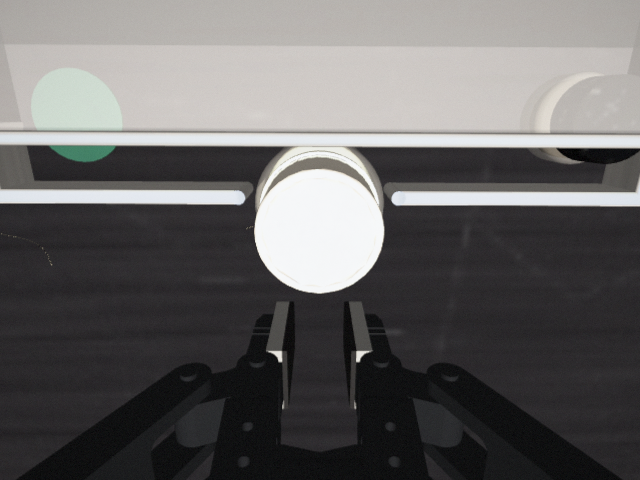

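View pics/s8.png

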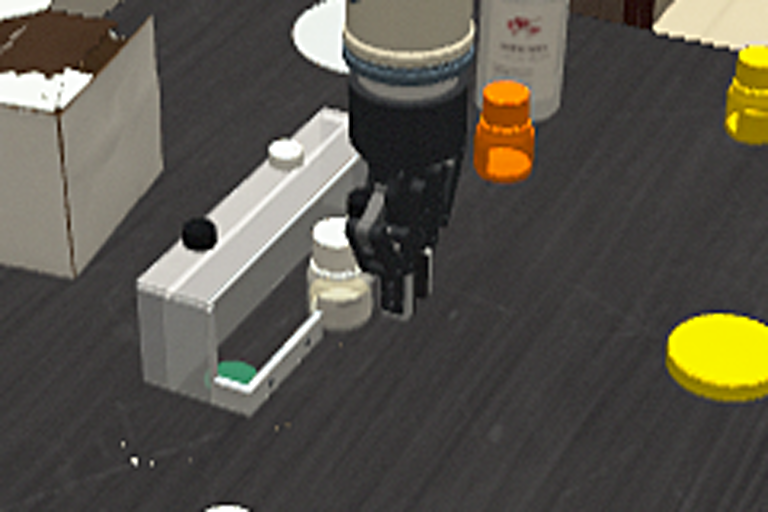

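```bash
python3 -m inch '[{"gripper":0.02,"tx":0.010,"ty":0,"tz":0,"spin":0},{"gripper":0.02,"tx":0.006,"ty":0,"tz":0,"spin":0},{"gripper":0.02,"tx":0.004,"ty":0,"tz":0,"spin":0},{"gripper":0.02,"tx":0.004,"ty":0,"tz":0,"spin":0},{"gripper":0.02,"tx":0.004,"ty":0,"tz":0,"spin":0},{"gripper":0.02,"tx":0.004,"ty":0,"tz":0,"spin":0},{"gripper":0.02,"tx":0.004,"ty":0,"tz":0,"spin":0},{"gripper":0.02,"tx":0,"ty":0,"tz":0,"spin":0}]'
python3 - <<'E'
from h import *
f=grab_frame('wrist'); save(f,'w9.png'); s=sense(); print(s['eef_pos'],s['tcp_rot'],s['opening'],s['clock'],s['contact_force'])
g=grab_frame('scene'); cv2.imwrite('pics/s9.png',cv2.resize(g['pixels'][180:340,200:440,::-1],None,fx=3.2,fy=3.2,interpolation=cv2.INTER_CUBIC))
E
```

```text
clock: 9.7
eef_pos: [571.6, -17.0, 24.3]
tcp_rot: [3.142, -0.001, -0.004]
contact_force: [-0.3, 0.4, 0.7]
opening: 0.236
[571.26573128 -17.01514208  24.29819912] [-3.14157672e+00 -3.77887135e-04 -3.91702296e-03] 0.23504517392322713 9.75 [ 0.55147276 -0.33296404 -0.55803208]
```

View pics/w9.png

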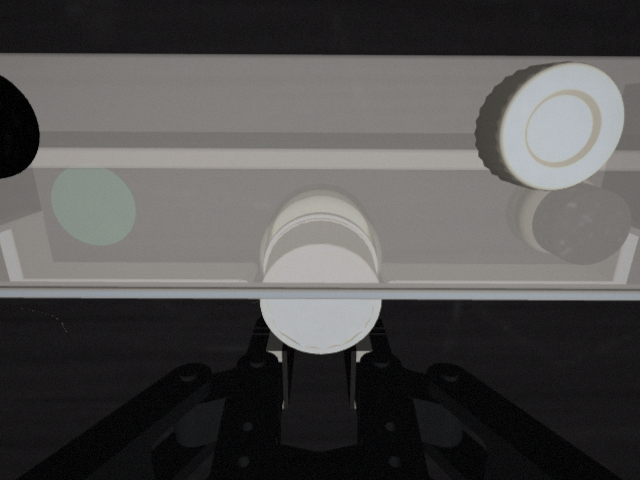

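View pics/s9.png

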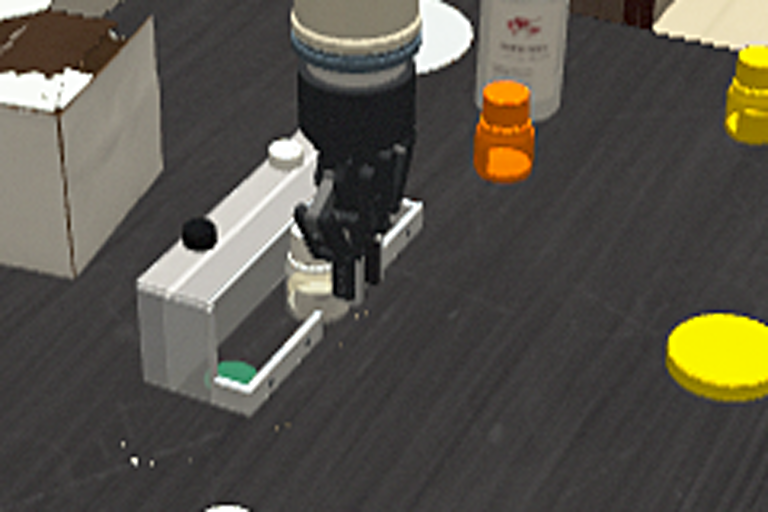

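The vial is being pushed in upright, its cap now at (321,299) under the board edge. I'll measure where it stands relative to the TCP.

Run:
```python
from h import *
f=grab_frame('wrist'); s=sense(); print(s['eef_pos'])
print(onz(f,321,299,68).round(1)); print('dot',onz(f,93,206,0).round(1))
print('pred cap if x=602.6',proj(f,[602.6,-17,68]), proj(f,[602.6,-17,0]))
```

```text
[570.82652524 -17.01639798  24.24094873]
[603.4 -16.6  68. ]
dot [614.3  81.6   0. ]
pred cap if x=602.6 [322.47879716 301.73108009] [321.21311894 230.95674792]
```

```bash
python3 -m inch '[{"gripper":0.02,"tx":0.003,"ty":0,"tz":0,"spin":0},{"gripper":0.02,"tx":0.003,"ty":0,"tz":0,"spin":0},{"gripper":0.02,"tx":0.003,"ty":0,"tz":0,"spin":0},{"gripper":0.02,"tx":0.003,"ty":0,"tz":0,"spin":0},{"gripper":0.02,"tx":0,"ty":0,"tz":0,"spin":0},{"gripper":0.02,"tx":0,"ty":0,"tz":0,"spin":0},{"gripper":0.02,"tx":-0.005,"ty":0,"tz":0,"spin":0},{"gripper":0.02,"tx":-0.015,"ty":0,"tz":0,"spin":0}]'
python3 -m inch '[{"gripper":0.0,"tx":-0.02,"ty":0,"tz":0,"spin":0},{"gripper":0.0,"tx":-0.02,"ty":0,"tz":0,"spin":0},{"gripper":0.0,"tx":0,"ty":0,"tz":-0.02,"spin":0},{"gripper":0.0,"tx":0,"ty":0.020,"tz":-0.03,"spin":0},{"gripper":0.0,"tx":0,"ty":0.024,"tz":-0.01,"spin":0},{"gripper":0.0,"tx":0,"ty":0,"tz":0,"spin":0},{"gripper":0.0,"tx":0,"ty":0,"tz":0,"spin":0},{"gripper":0.0,"tx":0,"ty":0,"tz":0,"spin":0}]'
python3 - <<'E'
from h import *
f=grab_frame('wrist'); save(f,'w10.png'); s=sense(); print(s['eef_pos'],s['tcp_rot'],s['opening'],s['clock'],s['contact_force'])
g=grab_frame('scene'); cv2.imwrite('pics/s10.png',cv2.resize(g['pixels'][180:340,200:440,::-1],None,fx=3.2,fy=3.2,interpolation=cv2.INTER_CUBIC))
print(proj(f,[614.5,-17,68]),proj(f,[614.5,-17,0]))
E
```

```text
clock: 10.65
eef_pos: [563.6, -17.0, 24.4]
tcp_rot: [3.142, -0.001, -0.004]
contact_force: [-0.2, -0.2, 0.0]
opening: 0.237
clock: 11.45
eef_pos: [522.0, -60.3, 83.6]
tcp_rot: [-3.141, 0.001, -0.004]
contact_force: [0.2, 0.8, 1.1]
opening: -0.001
[521.994484   -60.14598035  83.53099872] [-3.14127767e+00  1.49143310e-03 -3.52919595e-03] -0.0039141878901588 11.5 [-0.10114991  0.21721403  0.78344002]
[204.33176558  80.82589327] [239.52188027  89.98845797]
```

View pics/w10.png

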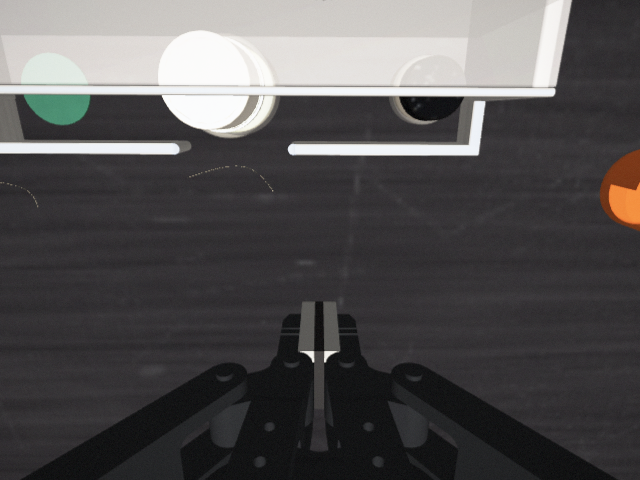

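View pics/s10.png

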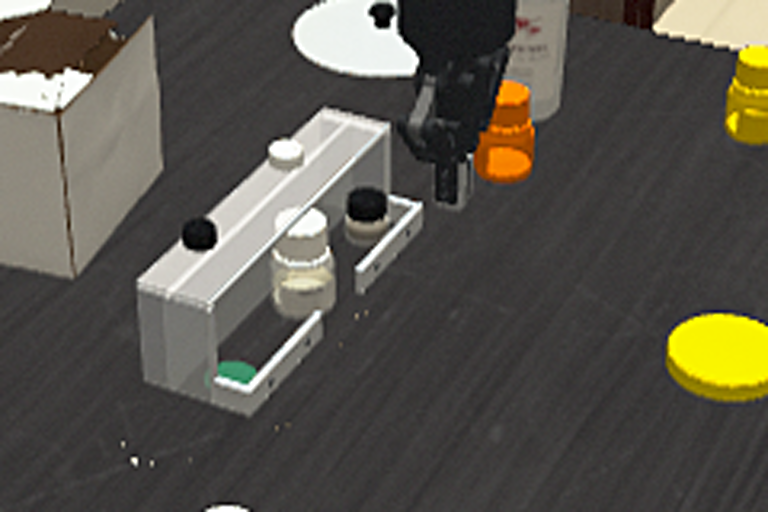

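The vial stands upright at lane depth, with the cap at (204,80) as predicted for (614.5,-17). Next I'll check the closed fingers' shape so that only the pads touch the vial, not the knuckles.

Run:
```python
from h import *
f=grab_frame('wrist'); s=sense(); t=s['eef_pos']
for L in (0,10,20,30,38,45,55):
    print(L,[proj(f,t+[dx,dy,L]).round(0).tolist() for dx,dy in ((11,7),(-11,7),(11,14.5))])
im=cv2.cvtColor(f['pixels'],cv2.COLOR_RGB2BGR)[290:480,220:420]; im=np.clip(im.astype(float)*2.2,0,255).astype(np.uint8)
cv2.imwrite('pics/c11.png',cv2.resize(im,(600,570),interpolation=cv2.INTER_CUBIC))
g=grab_frame('scene'); a=g['pixels'][180:250,310:370,::-1]; cv2.imwrite('pics/c11s.png',cv2.resize(np.clip(a.astype(float)*2,0,255).astype(np.uint8),None,fx=8,fy=8,interpolation=cv2.INTER_CUBIC))
print(proj(g,t),proj(g,t+[0,0,38]))
```

```text
0 [[304.0, 298.0], [305.0, 345.0], [285.0, 298.0]]
10 [[303.0, 310.0], [304.0, 360.0], [283.0, 310.0]]
20 [[302.0, 323.0], [303.0, 376.0], [281.0, 324.0]]
30 [[301.0, 339.0], [302.0, 395.0], [278.0, 339.0]]
38 [[300.0, 353.0], [301.0, 412.0], [275.0, 354.0]]
45 [[299.0, 368.0], [300.0, 428.0], [273.0, 368.0]]
55 [[297.0, 391.0], [298.0, 455.0], [269.0, 391.0]]
[341.02889729 244.66468831] [341.42199529 229.41856161]
```

View pics/c11.png

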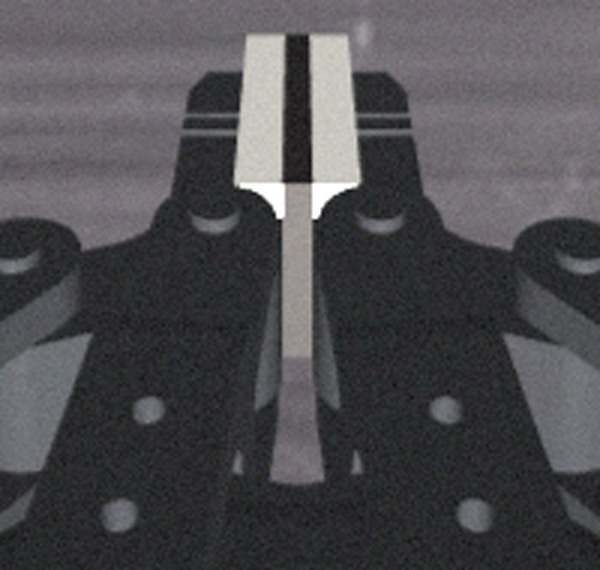

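View pics/c11s.png

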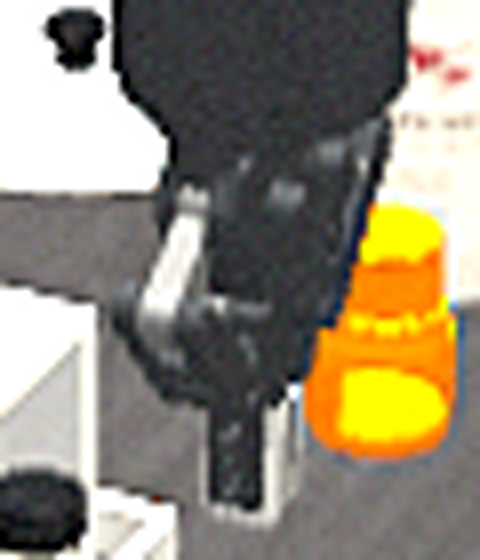

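```bash
python3 -m inch '[{"gripper":0.0,"tx":0.03,"ty":0.004,"tz":0,"spin":0},{"gripper":0.0,"tx":0.025,"ty":0,"tz":0,"spin":0},{"gripper":0.0,"tx":0.012,"ty":0,"tz":0,"spin":0},{"gripper":0.0,"tx":0.004,"ty":0,"tz":0,"spin":0},{"gripper":0.0,"tx":0,"ty":0,"tz":0.02,"spin":0},{"gripper":0.0,"tx":0,"ty":0,"tz":0.02,"spin":0},{"gripper":0.0,"tx":0,"ty":0,"tz":0.012,"spin":0},{"gripper":0.0,"tx":0,"ty":0,"tz":0,"spin":0}]'
python3 - <<'E'
from h import *
f=grab_frame('wrist'); save(f,'w12.png'); s=sense(); print(s['eef_pos'],s['tcp_rot'],s['opening'],s['clock'],s['contact_force'])
g=grab_frame('scene'); cv2.imwrite('pics/s12.png',cv2.resize(g['pixels'][180:340,200:440,::-1],None,fx=3.2,fy=3.2,interpolation=cv2.INTER_CUBIC))
E
```

```text
clock: 12.45
eef_pos: [591.5, -64.8, 30.5]
tcp_rot: [-3.141, 0.004, -0.004]
contact_force: [0.2, -0.1, -0.6]
opening: 0.0
[592.57440047 -64.92019913  31.64167223] [-3.14131641e+00  2.23362405e-03 -3.87628799e-03] 0.0003220074463199981 12.5 [-0.34572712  0.65891251 -0.37170394]
```

View pics/w12.png

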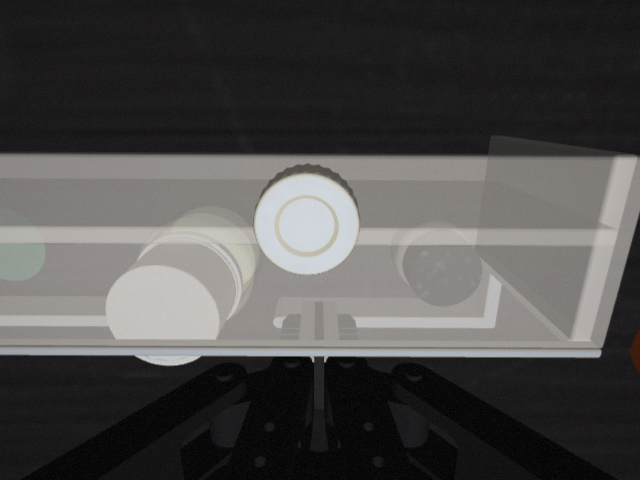

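View pics/s12.png

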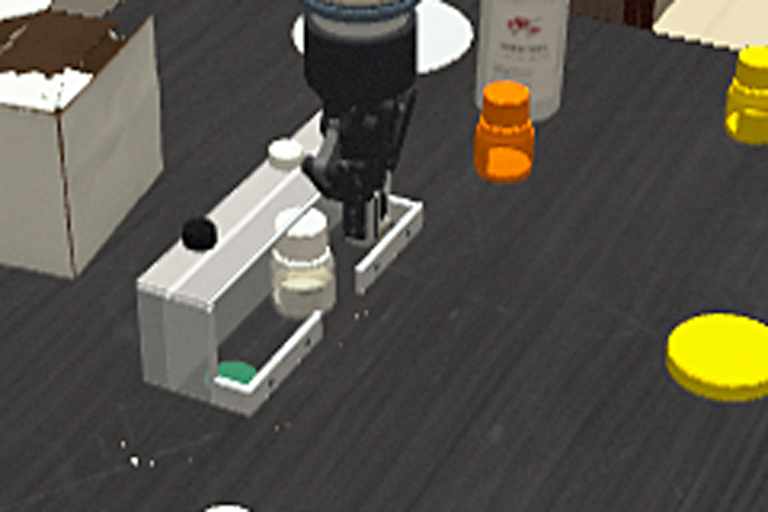

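The fingers stand behind the rail line and clear of the board edge (knuckles below row 355, edge at row 350), with the vial to the left and upright. Starting the sideways push.

```bash
python3 -m inch '[{"gripper":0.0,"tx":0,"ty":-0.012,"tz":0,"spin":0},{"gripper":0.0,"tx":0,"ty":-0.006,"tz":0,"spin":0},{"gripper":0.0,"tx":0,"ty":-0.004,"tz":0,"spin":0},{"gripper":0.0,"tx":0,"ty":-0.004,"tz":0,"spin":0},{"gripper":0.0,"tx":0,"ty":-0.004,"tz":0,"spin":0},{"gripper":0.0,"tx":0,"ty":-0.004,"tz":0,"spin":0},{"gripper":0.0,"tx":0,"ty":0,"tz":0,"spin":0},{"gripper":0.0,"tx":0,"ty":0,"tz":0,"spin":0}]'
python3 - <<'E'
from h import *
f=grab_frame('wrist'); save(f,'w13.png'); s=sense(); print(s['eef_pos'],s['tcp_rot'],s['opening'],s['clock'],s['contact_force'])
g=grab_frame('scene'); cv2.imwrite('pics/s13.png',cv2.resize(g['pixels'][180:340,200:440,::-1],None,fx=3.2,fy=3.2,interpolation=cv2.INTER_CUBIC))
E
```

```text
clock: 13.35
eef_pos: [593.8, -31.0, 32.3]
tcp_rot: [-3.142, 0.0, -0.004]
contact_force: [-0.4, 0.1, -0.6]
opening: -0.001
[593.84567143 -31.09420014  32.23576793] [-3.14150697e+00  7.27751944e-05 -3.90479940e-03] -0.002754225733837254 13.4 [-0.15608318 -0.08505204  0.43041045]
```

View pics/w13.png

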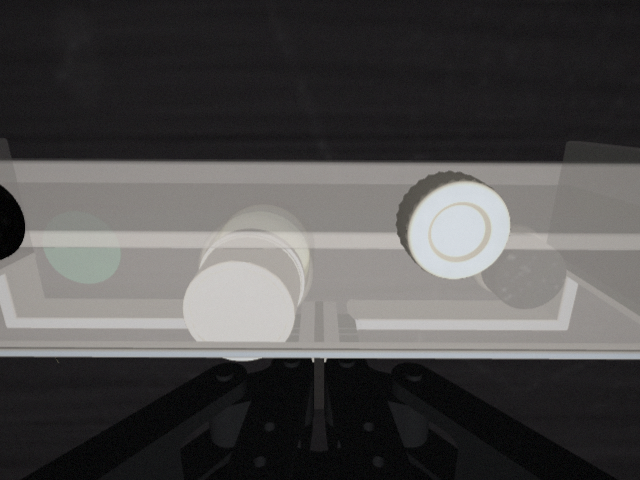

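View pics/s13.png

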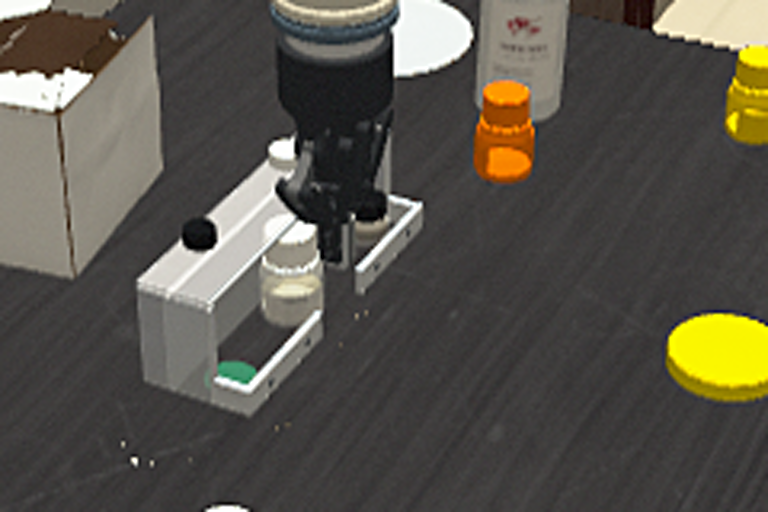

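```bash
python3 -m inch '[{"gripper":0.0,"tx":0,"ty":-0.004,"tz":0,"spin":0},{"gripper":0.0,"tx":0,"ty":-0.005,"tz":0,"spin":0},{"gripper":0.0,"tx":0,"ty":-0.005,"tz":0,"spin":0},{"gripper":0.0,"tx":0,"ty":-0.005,"tz":0,"spin":0},{"gripper":0.0,"tx":0,"ty":-0.005,"tz":0,"spin":0},{"gripper":0.0,"tx":0,"ty":-0.005,"tz":0,"spin":0},{"gripper":0.0,"tx":0,"ty":-0.005,"tz":0,"spin":0},{"gripper":0.0,"tx":0,"ty":-0.004,"tz":0,"spin":0}]'
python3 - <<'E'
from h import *
f=grab_frame('wrist'); save(f,'w14.png'); s=sense(); print(s['eef_pos'],s['tcp_rot'],s['opening'],s['clock'],s['contact_force'])
g=grab_frame('scene'); cv2.imwrite('pics/s14.png',cv2.resize(g['pixels'][180:340,200:440,::-1],None,fx=3.2,fy=3.2,interpolation=cv2.INTER_CUBIC))
E
```

```text
clock: 14.25
eef_pos: [586.8, 7.2, 30.2]
tcp_rot: [3.141, 0.014, -0.004]
contact_force: [-18.0, -1.4, 2.4]
opening: -0.005
[586.67201703   7.69443878  30.09376282] [ 3.14135076  0.014243   -0.00341867] 0.00314136744627177 14.3 [-17.48566457  -0.71276523   1.70140913]
```

View pics/w14.png

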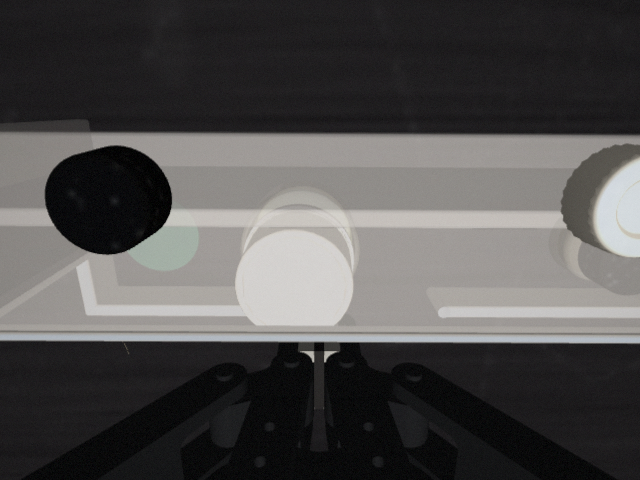

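View pics/s14.png

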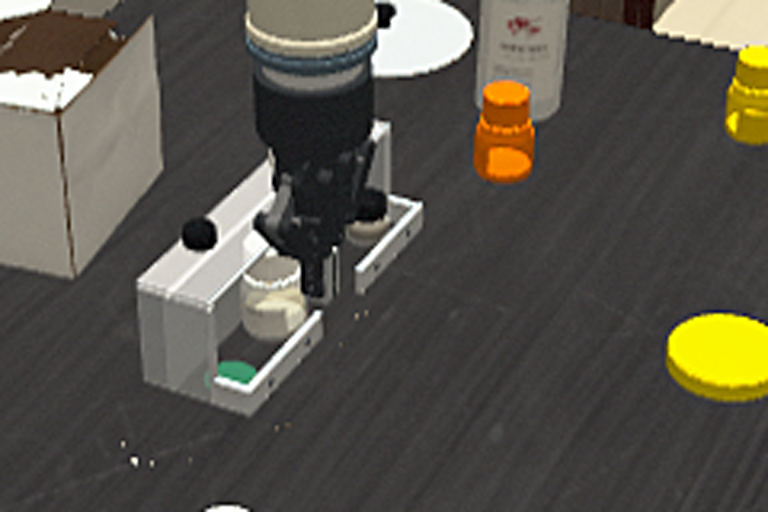

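The fingers deflected (18 N in -x) and slid round the front of the vial. It still stands upright at about y=13, short of the dot. I'll back off and work out where it stood when the push stalled.

```bash
python3 -m inch '[{"gripper":0.0,"tx":-0.008,"ty":0,"tz":0,"spin":0},{"gripper":0.0,"tx":-0.006,"ty":0.005,"tz":0,"spin":0},{"gripper":0.0,"tx":-0.01,"ty":0.015,"tz":0,"spin":0},{"gripper":0.0,"tx":0,"ty":0.02,"tz":0,"spin":0},{"gripper":0.0,"tx":0,"ty":0.015,"tz":0,"spin":0},{"gripper":0.0,"tx":0,"ty":0,"tz":0,"spin":0},{"gripper":0.0,"tx":0,"ty":0,"tz":0,"spin":0},{"gripper":0.0,"tx":0,"ty":0,"tz":0,"spin":0}]'
python3 - <<'E'
from h import *
import pickle
f=grab_frame('wrist'); save(f,'w15.png'); s=sense(); print(s['eef_pos'],s['tcp_rot'],s['opening'],s['clock'],s['contact_force'])
t=s['eef_pos']
for nm,T,px in (('w13',(593.8,-31.0,32.2),(239,310)),('w14',(586.7,7.5,30.1),(294,285))):
    # shift frame
    g=dict(f); E=np.array(f['extrinsics']).copy(); E[:3,3]+=np.array(T)-t; g['extrinsics']=E
    print(nm,onz(g,*px,68).round(1))
g=grab_frame('scene'); cv2.imwrite('pics/s15.png',cv2.resize(g['pixels'][180:340,200:440,::-1],None,fx=3.2,fy=3.2,interpolation=cv2.INTER_CUBIC))
pickle.dump((f,g),open('w15.pkl','wb'))
E
```

```text
clock: 15.15
eef_pos: [569.9, -47.9, 32.4]
tcp_rot: [-3.141, -0.0, -0.004]
contact_force: [-0.2, 0.1, 0.2]
opening: -0.001
[569.93325118 -47.74036709  32.33499526] [-3.14152883e+00 -2.17926762e-04 -3.76549483e-03] -0.002769771864351575 15.2 [ 0.34741036 -0.13140018  0.29657497]
w13 [618.7  -6.   68. ]
w14 [620.7  15.5  68. ]
```

View pics/w15.png

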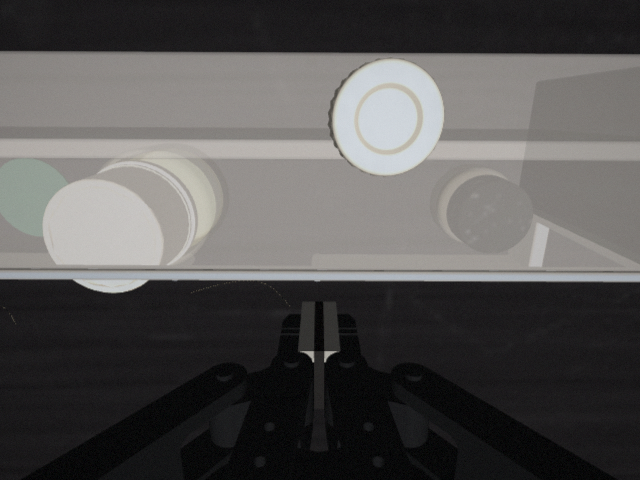

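View pics/s15.png

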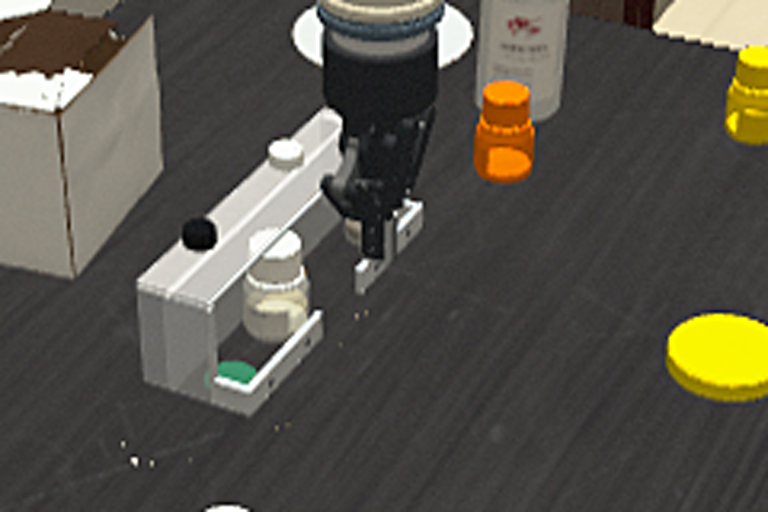

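The vial stands upright against the rear wall at about (619,14). With the pads at x=605 the contact was too oblique, so I need to reach deeper. I'll probe gently beside it for how far the fingers can go before touching the board.

```bash
python3 -m inch '[{"gripper":0.0,"tx":0.01,"ty":0,"tz":0,"spin":0},{"gripper":0.0,"tx":0.01,"ty":0,"tz":0,"spin":0},{"gripper":0.0,"tx":0.004,"ty":0,"tz":0,"spin":0},{"gripper":0.0,"tx":0.002,"ty":0,"tz":0,"spin":0},{"gripper":0.0,"tx":0.002,"ty":0,"tz":0,"spin":0},{"gripper":0.0,"tx":0,"ty":0,"tz":0,"spin":0},{"gripper":0.0,"tx":0,"ty":0,"tz":0,"spin":0},{"gripper":0.0,"tx":0,"ty":0,"tz":0,"spin":0}]'
python3 -m inch '[{"gripper":0.0,"tx":0.002,"ty":0,"tz":0,"spin":0},{"gripper":0.0,"tx":0.002,"ty":0,"tz":0,"spin":0},{"gripper":0.0,"tx":0,"ty":0,"tz":0,"spin":0},{"gripper":0.0,"tx":0,"ty":0,"tz":0,"spin":0},{"gripper":0.0,"tx":0,"ty":0,"tz":0,"spin":0},{"gripper":0.0,"tx":0,"ty":0,"tz":0,"spin":0},{"gripper":0.0,"tx":0,"ty":0,"tz":0,"spin":0},{"gripper":0.0,"tx":0,"ty":0,"tz":0,"spin":0}]'
```

```text
clock: 16.05
eef_pos: [595.2, -47.9, 31.4]
tcp_rot: [-3.141, 0.005, -0.004]
contact_force: [-8.1, -0.0, 1.2]
opening: 0.0
clock: 16.85
eef_pos: [594.9, -47.8, 30.2]
tcp_rot: [-3.141, 0.013, -0.004]
contact_force: [-19.2, -0.4, 3.6]
opening: 0.001
```

The links meet the board at TCP x≈595 (about 14 mm ahead of the TCP), and a lone pusher wedges the vial against the rear wall. The end wall ahead of the board is only rail height in the pictures. So I'll straddle the vial above the rail, pinch it by its front part and draw it along.

```bash
python3 -m inch '[{"gripper":0.0,"tx":-0.01,"ty":0,"tz":0,"spin":0},{"gripper":0.0,"tx":-0.02,"ty":0,"tz":0,"spin":0},{"gripper":0.065,"tx":-0.02,"ty":0,"tz":-0.01,"spin":0},{"gripper":0.065,"tx":-0.015,"ty":0,"tz":0,"spin":0},{"gripper":0.065,"tx":0,"ty":-0.02,"tz":0,"spin":0},{"gripper":0.065,"tx":0,"ty":-0.025,"tz":0,"spin":0},{"gripper":0.065,"tx":0,"ty":-0.015,"tz":0,"spin":0},{"gripper":0.065,"tx":0,"ty":0,"tz":0,"spin":0}]'
python3 - <<'E'
from h import *
import pickle
f=grab_frame('wrist'); save(f,'w16.png'); s=sense(); print(s['eef_pos'],s['tcp_rot'],s['opening'],s['clock'],s['contact_force'])
pickle.dump(f,open('w16.pkl','wb'))
for y in(12,14,16): print(proj(f,[617.8,y,68]))
print('corner wall',[proj(f,[582.5,109,z]).round(0).tolist() for z in(20,80)],[proj(f,[609,109,z]).round(0).tolist() for z in(20,80)])
E
```

```text
clock: 17.65
eef_pos: [537.4, 13.6, 42.5]
tcp_rot: [-3.141, -0.001, -0.002]
contact_force: [0.5, 0.1, -0.1]
opening: 0.76
[537.35695138  12.78961004  42.35899108] [ 3.14148418e+00 -6.45267620e-04 -1.88343507e-03] 0.7612359351855458 17.7 [ 0.04737758 -0.15553287 -0.29541301]
[328.10154987 116.05234645]
[321.00448647 116.06999184]
[313.90788648 116.08763608]
corner wall [[98.0, 202.0], [-16.0, 249.0]] [[86.0, 138.0], [-44.0, 153.0]]
```

View pics/w16.png

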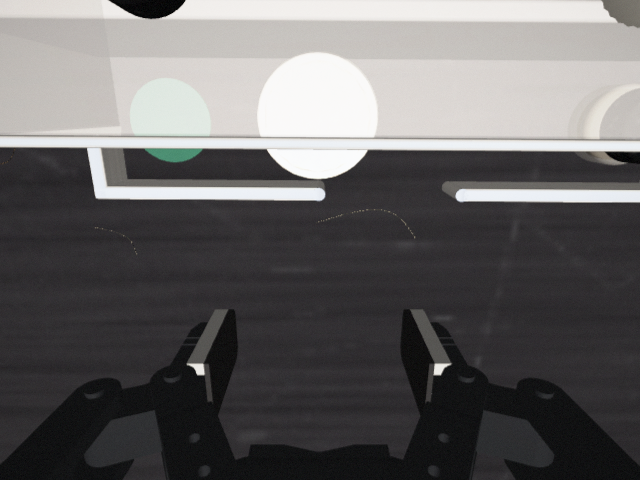

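```bash
python3 -m inch '[{"gripper":0.065,"tx":0.015,"ty":-0.002,"tz":0.008,"spin":0},{"gripper":0.065,"tx":0.02,"ty":0,"tz":0.008,"spin":0},{"gripper":0.065,"tx":0.015,"ty":0,"tz":0,"spin":0},{"gripper":0.065,"tx":0.006,"ty":0,"tz":0,"spin":0},{"gripper":0.065,"tx":0.001,"ty":0,"tz":0,"spin":0},{"gripper":0.03,"tx":0,"ty":0,"tz":0,"spin":0},{"gripper":0.03,"tx":0,"ty":0,"tz":0,"spin":0},{"gripper":0.03,"tx":0,"ty":0,"tz":0,"spin":0}]' 25
python3 - <<'E'
from h import *
f=grab_frame('wrist'); save(f,'w17.png'); s=sense(); print(s['eef_pos'],s['tcp_rot'],s['opening'],s['clock'],s['contact_force'])
for y in(12,14,16): print(proj(f,[617.8,y,68]))
E
```

```text
clock: 18.5
eef_pos: [593.1, 13.8, 26.4]
tcp_rot: [3.141, 0.001, -0.004]
contact_force: [-2.7, -1.3, 3.2]
opening: 0.351
[593.10527499  13.76290523  26.44084428] [ 3.14141838e+00  1.18914136e-03 -3.76467723e-03] 0.35193278151872703 18.55 [-2.94307623 -0.9664595   3.27250044]
[328.67391118 319.97578394]
[321.72391466 319.99969192]
[314.7744417 320.0235981]
```

View pics/w17.png

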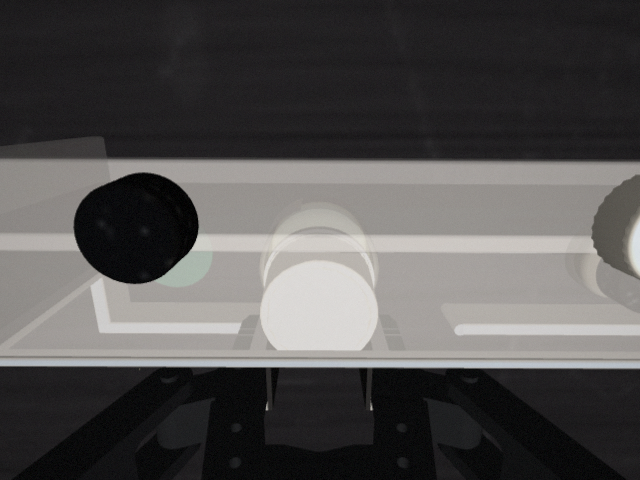

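With the vial against the rear wall, the pinch lands too far forward: the fingers closed to 30 mm, about 45° off. I'll first draw the vial forward to the rail by pressing lightly on the exposed front of its cap and dragging, then pinch it nearer its middle.

```bash
python3 -m inch '[{"gripper":0.065,"tx":0,"ty":0,"tz":0,"spin":0},{"gripper":0.065,"tx":-0.002,"ty":0,"tz":0,"spin":0},{"gripper":0.065,"tx":0,"ty":0,"tz":-0.015,"spin":0},{"gripper":0.065,"tx":0,"ty":0,"tz":-0.025,"spin":0},{"gripper":0.01,"tx":0,"ty":0,"tz":-0.025,"spin":0},{"gripper":0.01,"tx":0,"ty":0,"tz":0,"spin":0},{"gripper":0.01,"tx":0,"ty":0,"tz":0,"spin":0},{"gripper":0.01,"tx":0,"ty":0,"tz":0,"spin":0}]'
python3 - <<'E'
from h import *
f=grab_frame('wrist'); save(f,'w18.png'); s=sense(); print(s['eef_pos'],s['tcp_rot'],s['opening'],s['clock'],s['contact_force'])
for y in(12,14,16): print(proj(f,[617.8,y,68]))
print([proj(f,s['eef_pos']+[11,dy,0]).round(0).tolist() for dy in(-12,-5,5,12)])
E
```

```text
clock: 19.35
eef_pos: [591.6, 13.9, 91.0]
tcp_rot: [-3.142, 0.001, -0.004]
contact_force: [0.3, -0.6, 0.0]
opening: 0.121
[591.39833828  13.90835196  90.67078895] [ 3.14156950e+00  1.26885055e-03 -3.86952479e-03] 0.11216861789079526 19.4 [-0.18029296 -0.3221894  -0.84471277]
[325.61729676 243.36656841]
[321.09435584 243.38423488]
[316.57165348 243.40190042]
[[352.0, 298.0], [334.0, 298.0], [309.0, 298.0], [292.0, 298.0]]
```

View pics/w18.png

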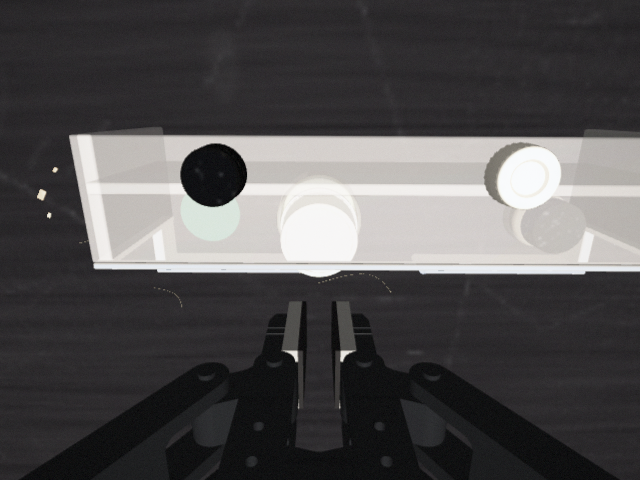

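The cap centre is at (319,239), just poking out in front of the board edge (row 266). I'll lower the finger ends onto the exposed cap front.

```bash
python3 -m inch '[{"gripper":0.01,"tx":0.003,"ty":0,"tz":0,"spin":0},{"gripper":0.01,"tx":0.002,"ty":0,"tz":0.006,"spin":0},{"gripper":0.01,"tx":0,"ty":0,"tz":0.008,"spin":0},{"gripper":0.01,"tx":0,"ty":0,"tz":0.006,"spin":0},{"gripper":0.01,"tx":0,"ty":0,"tz":0.003,"spin":0},{"gripper":0.01,"tx":0,"ty":0,"tz":0.002,"spin":0},{"gripper":0.01,"tx":0,"ty":0,"tz":0.001,"spin":0},{"gripper":0.01,"tx":0,"ty":0,"tz":0,"spin":0}]'
python3 - <<'E'
from h import *
s=sense(); print(s['eef_pos'],s['contact_force'])
E
```

```text
clock: 20.2
eef_pos: [596.8, 13.9, 67.2]
tcp_rot: [-3.142, 0.001, -0.004]
contact_force: [-10.9, -1.2, 25.9]
opening: 0.117
[596.77653149  13.904939    67.21141234] [-10.8860556   -1.19007411  25.93401092]
```

```bash
python3 -m inch '[{"gripper":0.01,"tx":0,"ty":0,"tz":-0.001,"spin":0},{"gripper":0.01,"tx":-0.002,"ty":0,"tz":0,"spin":0},{"gripper":0.01,"tx":-0.002,"ty":0,"tz":0,"spin":0},{"gripper":0.01,"tx":-0.002,"ty":0,"tz":0,"spin":0},{"gripper":0.01,"tx":-0.002,"ty":0,"tz":0,"spin":0},{"gripper":0.01,"tx":-0.002,"ty":0,"tz":0,"spin":0},{"gripper":0.01,"tx":0,"ty":0,"tz":0,"spin":0},{"gripper":0.01,"tx":0,"ty":0,"tz":0,"spin":0}]'
python3 - <<'E'
from h import *
f=grab_frame('wrist'); save(f,'w19.png');s=sense(); print(s['eef_pos'],s['contact_force'],s['tcp_rot'])
for x in(612,615,618): print(proj(f,[x,14,68]))
g=grab_frame('scene'); cv2.imwrite('pics/s19.png',cv2.resize(g['pixels'][180:340,200:440,::-1],None,fx=3.2,fy=3.2,interpolation=cv2.INTER_CUBIC))
E
```

```text
clock: 21.0
eef_pos: [588.1, 13.9, 67.2]
tcp_rot: [3.142, -0.002, -0.004]
contact_force: [-0.8, -0.6, 9.3]
opening: 0.114
[588.16628586  13.88390997  67.22940767] [ 0.2277242  -1.35106308  9.13603591] [ 3.14157796e+00 -2.36741542e-03 -3.91871149e-03]
[321.35151366 268.69642953]
[321.33355337 261.45407778]
[321.31536759 254.12079284]
```

View pics/w19.png

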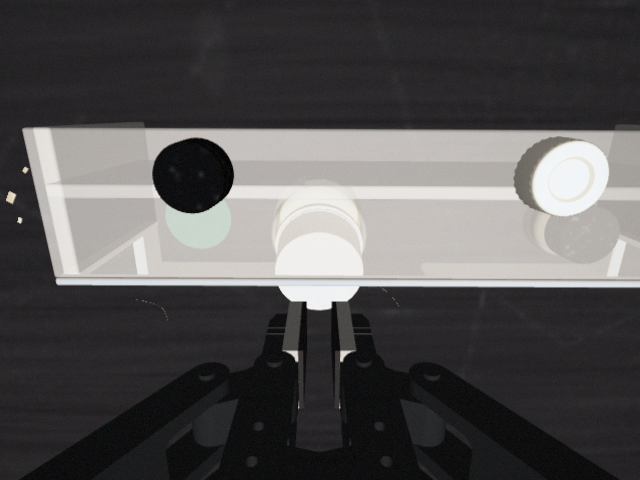

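View pics/s19.png

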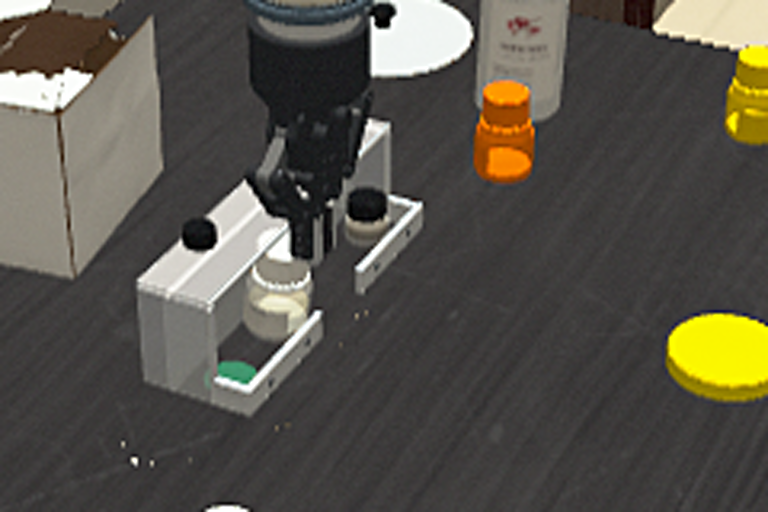

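The drag worked: the cap centre is at (319,270), so the vial is at x≈611.5 and upright. Pressing lightly (9 N) moves it cleanly, so I'll drag it sideways the same way.

```bash
python3 -m inch '[{"gripper":0.01,"tx":0.002,"ty":0,"tz":0,"spin":0},{"gripper":0.01,"tx":0,"ty":-0.003,"tz":0,"spin":0},{"gripper":0.01,"tx":0,"ty":-0.004,"tz":0,"spin":0},{"gripper":0.01,"tx":0,"ty":-0.004,"tz":0,"spin":0},{"gripper":0.01,"tx":0,"ty":-0.004,"tz":0,"spin":0},{"gripper":0.01,"tx":0,"ty":-0.004,"tz":0,"spin":0},{"gripper":0.01,"tx":0,"ty":-0.003,"tz":0,"spin":0},{"gripper":0.01,"tx":0,"ty":0,"tz":0,"spin":0}]'
python3 - <<'E'
from h import *
f=grab_frame('wrist'); save(f,'w20.png');s=sense(); print(s['eef_pos'],s['contact_force'],s['tcp_rot'],s['clock'])
for x in(612,615,618): print(proj(f,[x,36.5,68]))
E
```

```text
clock: 21.9
eef_pos: [588.9, 36.2, 66.0]
tcp_rot: [-3.142, 0.0, -0.004]
contact_force: [0.2, 0.1, -0.2]
opening: 0.116
[588.76012037  36.04448218  65.83976792] [ 0.48262173  1.11452461 -0.52963912] [ 3.14158725e+00  7.69743765e-04 -3.61921793e-03] 21.95
[320.90098167 271.7523976 ]
[320.88235176 264.48744298]
[320.86348428 257.12984456]
```

View pics/w20.png

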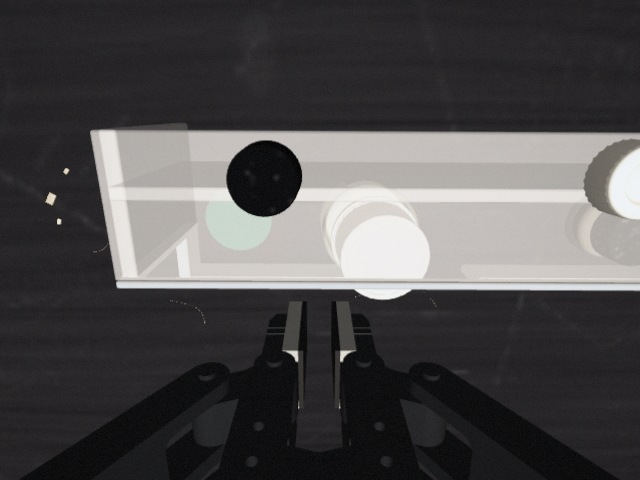

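The sideways drag slipped off: the vial stayed at y≈14 and went back to x≈617. I'll draw it forward again and then use the pinch.

```bash
python3 -m inch '[{"gripper":0.01,"tx":-0.004,"ty":0,"tz":-0.01,"spin":0},{"gripper":0.01,"tx":0,"ty":0.011,"tz":-0.01,"spin":0},{"gripper":0.01,"tx":0,"ty":0.011,"tz":0,"spin":0},{"gripper":0.01,"tx":0.006,"ty":0,"tz":0,"spin":0},{"gripper":0.01,"tx":0.0055,"ty":0,"tz":0,"spin":0},{"gripper":0.01,"tx":0,"ty":0,"tz":0.008,"spin":0},{"gripper":0.01,"tx":0,"ty":0,"tz":0.006,"spin":0},{"gripper":0.01,"tx":0,"ty":0,"tz":0.005,"spin":0}]'
python3 -m inch '[{"gripper":0.01,"tx":0,"ty":0,"tz":0.0025,"spin":0},{"gripper":0.01,"tx":0,"ty":0,"tz":0,"spin":0},{"gripper":0.01,"tx":-0.002,"ty":0,"tz":0,"spin":0},{"gripper":0.01,"tx":-0.002,"ty":0,"tz":0,"spin":0},{"gripper":0.01,"tx":-0.002,"ty":0,"tz":0,"spin":0},{"gripper":0.01,"tx":-0.002,"ty":0,"tz":0,"spin":0},{"gripper":0.01,"tx":-0.002,"ty":0,"tz":0,"spin":0},{"gripper":0.01,"tx":0,"ty":0,"tz":0,"spin":0}]'
python3 - <<'E'
from h import *
f=grab_frame('wrist'); save(f,'w21.png');s=sense(); print(s['eef_pos'],s['contact_force'],s['tcp_rot'],s['clock'])
for x in(609,612,615,618): print(proj(f,[x,14,68]))
E
```

```text
clock: 22.75
eef_pos: [596.2, 14.1, 67.0]
tcp_rot: [3.142, 0.001, -0.004]
contact_force: [-14.3, -1.5, 60.2]
opening: 0.114
clock: 23.55
eef_pos: [589.3, 14.1, 67.2]
tcp_rot: [-3.142, -0.006, -0.003]
contact_force: [0.5, -0.1, 23.1]
opening: 0.116
[589.39121775  14.14089819  67.27058776] [ 0.4182111 -0.8020474 22.0792308] [-3.14158398 -0.00608106 -0.00343894] 23.6
[322.01104916 278.46531315]
[322.00036033 271.33846464]
[321.98954001 264.12394296]
[321.97858575 256.82012027]
```

View pics/w21.png

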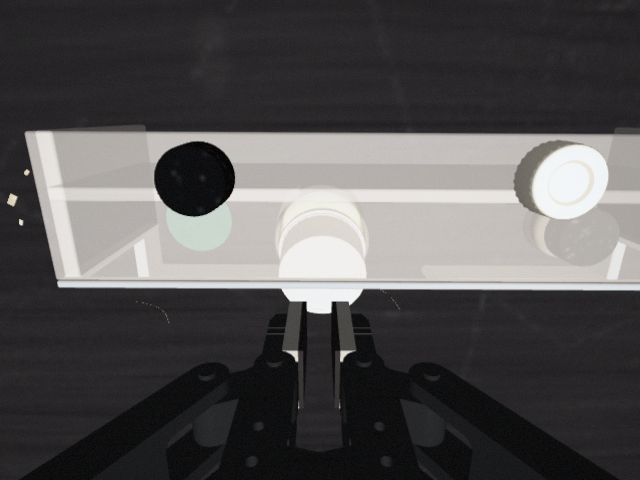

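The vial is forward again at about (611,14), cap at (322,273). I'll lift off, open, straddle and pinch.

```bash
python3 -m inch '[{"gripper":0.01,"tx":0,"ty":0,"tz":-0.01,"spin":0},{"gripper":0.065,"tx":-0.002,"ty":0,"tz":-0.015,"spin":0},{"gripper":0.065,"tx":0,"ty":0,"tz":0,"spin":0},{"gripper":0.065,"tx":0,"ty":0,"tz":0,"spin":0},{"gripper":0.065,"tx":0,"ty":0,"tz":0,"spin":0},{"gripper":0.065,"tx":0,"ty":0,"tz":0,"spin":0},{"gripper":0.065,"tx":0,"ty":0,"tz":0,"spin":0},{"gripper":0.065,"tx":0,"ty":0,"tz":0,"spin":0}]'
python3 - <<'E'
from h import *
f=grab_frame('wrist'); save(f,'w22.png');s=sense(); print(s['eef_pos'],s['contact_force'],s['tcp_rot'],s['clock'],s['opening'])
for x in(609,612,615,618): print(proj(f,[x,14,68]))
E
```

```text
clock: 24.4
eef_pos: [584.4, 13.9, 89.5]
tcp_rot: [3.142, 0.0, -0.004]
contact_force: [0.4, 0.6, -0.6]
opening: 0.762
[584.43680621  13.91964456  89.54175828] [ 0.69814287  1.04126738 -0.19859248] [-3.14157860e+00  4.01237941e-04 -3.96101250e-03] 24.45 0.7610234358690086
[321.13242061 247.99495108]
[321.11526444 241.5192952 ]
[321.09791735 234.97157872]
[321.08037615 228.35059208]
```

View pics/w22.png

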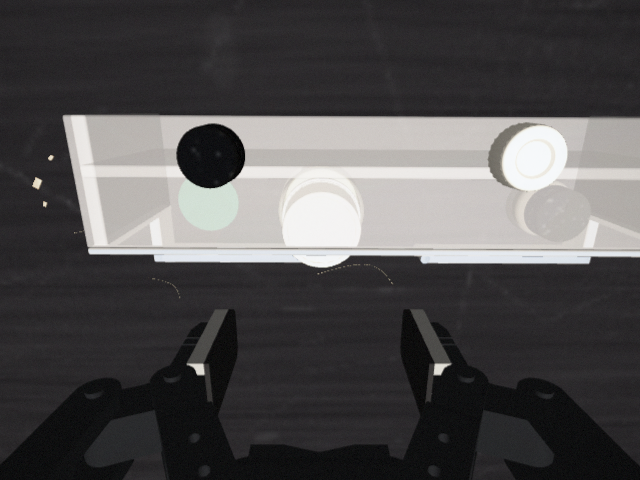

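After lifting off, the cap is back at (322,229), x≈617.6, so the drag only leaned the vial a little and it fell back upright against the rear wall. The closed fingers' wide backs probably caused the earlier wedging. I'll straddle the vial with the links resting lightly on the board edge (deepest reach), and push with the inner pad face.

```bash
python3 -m inch '[{"gripper":0.065,"tx":0,"ty":0,"tz":0.02,"spin":0},{"gripper":0.065,"tx":0,"ty":0,"tz":0.025,"spin":0},{"gripper":0.065,"tx":0,"ty":0,"tz":0.016,"spin":0},{"gripper":0.065,"tx":0.006,"ty":0,"tz":0,"spin":0},{"gripper":0.065,"tx":0.004,"ty":0,"tz":0,"spin":0},{"gripper":0.065,"tx":0.002,"ty":0,"tz":0,"spin":0},{"gripper":0.065,"tx":0,"ty":0,"tz":0,"spin":0},{"gripper":0.065,"tx":0,"ty":0,"tz":0,"spin":0}]' 20
python3 -m inch '[{"gripper":0.044,"tx":0.001,"ty":0,"tz":0,"spin":0},{"gripper":0.044,"tx":0,"ty":0,"tz":0,"spin":0},{"gripper":0.04,"tx":0,"ty":0,"tz":0,"spin":0},{"gripper":0.038,"tx":0,"ty":0,"tz":0,"spin":0},{"gripper":0.036,"tx":0,"ty":0,"tz":0,"spin":0},{"gripper":0.036,"tx":0,"ty":0,"tz":0,"spin":0},{"gripper":0.036,"tx":0,"ty":0,"tz":0,"spin":0},{"gripper":0.036,"tx":0,"ty":0,"tz":0,"spin":0}]' 20
python3 - <<'E'
from h import *
f=grab_frame('wrist'); save(f,'w23.png');s=sense(); print(s['eef_pos'],s['contact_force'],s['tcp_rot'],s['clock'],s['opening'])
for x in(609,612,615,618): print(proj(f,[x,14,68]))
E
```

```text
clock: 25.25
eef_pos: [595.8, 13.8, 29.2]
tcp_rot: [-3.142, 0.002, -0.004]
contact_force: [-4.8, -1.2, -1.7]
opening: 0.763
clock: 26.05
eef_pos: [595.7, 14.0, 29.1]
tcp_rot: [-3.141, 0.004, -0.005]
contact_force: [-8.4, 0.8, 1.3]
opening: 0.422
[595.74127448  14.01285258  29.09586849] [-8.55289329  1.2205676   1.10479637] [-3.1413478   0.00350889 -0.00447975] 26.1 0.4236500672178089
[322.40336449 349.40295266]
[322.38354207 340.82665385]
[322.36339546 332.11009498]
[322.34291665 323.24980688]
```

View pics/w23.png

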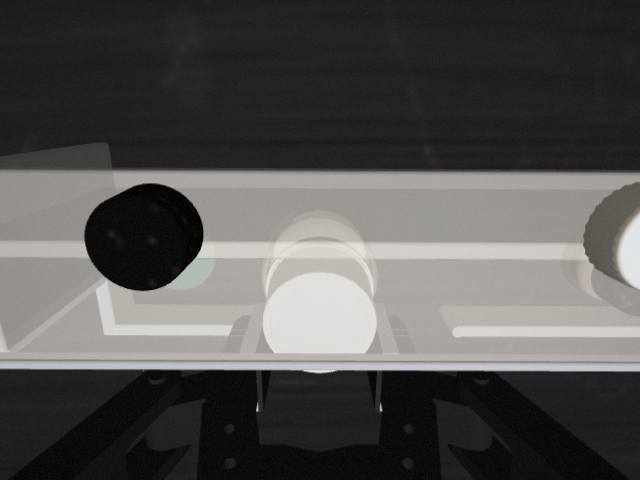

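```bash
python3 -m inch '[{"gripper":0.034,"tx":0,"ty":0,"tz":0,"spin":0},{"gripper":0.032,"tx":0,"ty":0,"tz":0,"spin":0},{"gripper":0.030,"tx":0,"ty":0,"tz":0,"spin":0},{"gripper":0.028,"tx":0,"ty":0,"tz":0,"spin":0},{"gripper":0.028,"tx":0,"ty":0,"tz":0,"spin":0},{"gripper":0.028,"tx":0,"ty":0,"tz":0,"spin":0},{"gripper":0.028,"tx":0,"ty":0,"tz":0,"spin":0},{"gripper":0.028,"tx":0,"ty":0,"tz":0,"spin":0}]' 20
```

```text
clock: 26.9
eef_pos: [595.8, 14.0, 29.2]
tcp_rot: [-3.141, 0.003, -0.004]
contact_force: [-9.1, 1.0, 2.7]
opening: 0.41
```

It stopped at 0.41 although told to close to 0.33, so the pinch holds. I'll draw the vial forward a few mm.

```bash
python3 -m inch '[{"gripper":0.028,"tx":-0.002,"ty":0,"tz":0,"spin":0},{"gripper":0.028,"tx":-0.002,"ty":0,"tz":0,"spin":0},{"gripper":0.028,"tx":-0.002,"ty":0,"tz":0,"spin":0},{"gripper":0.028,"tx":-0.002,"ty":0,"tz":0,"spin":0},{"gripper":0.028,"tx":-0.001,"ty":0,"tz":0,"spin":0},{"gripper":0.028,"tx":0,"ty":0,"tz":0,"spin":0},{"gripper":0.028,"tx":0,"ty":0,"tz":0,"spin":0},{"gripper":0.028,"tx":0,"ty":0,"tz":0,"spin":0}]'
python3 - <<'E'
from h import *
f=grab_frame('wrist'); save(f,'w24.png');s=sense(); print(s['eef_pos'],s['contact_force'],s['tcp_rot'],s['clock'],s['opening'])
for x in(609,612,615,618): print(proj(f,[x,14,68]))
g=grab_frame('scene'); cv2.imwrite('pics/s24.png',cv2.resize(g['pixels'][180:340,200:440,::-1],None,fx=3.2,fy=3.2,interpolation=cv2.INTER_CUBIC))
E
```

```text
clock: 27.7
eef_pos: [589.4, 13.9, 29.2]
tcp_rot: [-3.142, -0.001, -0.004]
contact_force: [1.3, -0.7, 5.6]
opening: 0.409
[589.31947054  13.90123128  29.23737049] [1.44842312 0.01399081 6.02449293] [ 3.14158772e+00 -1.42964030e-03 -3.84003606e-03] 27.75 0.4091082522342186
[322.1532456  329.88180395]
[322.13635571 320.98090854]
[322.1191893  311.93428997]
[322.10173953 302.7383401 ]
```

View pics/w24.png

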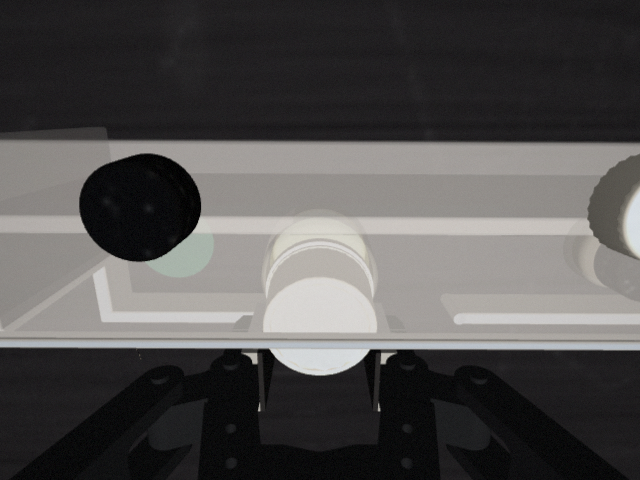

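View pics/s24.png

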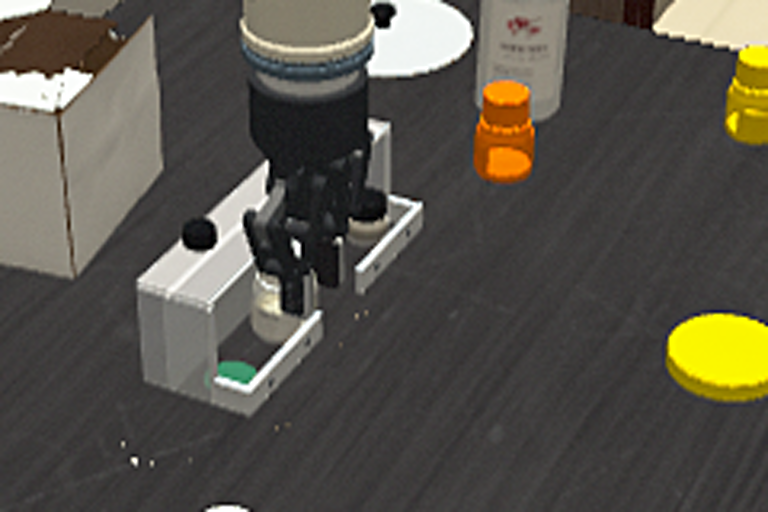

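The vial came forward to x≈611 (cap at (320,324)). I'll re-grip it 5 mm deeper.

```bash
python3 -m inch '[{"gripper":0.055,"tx":0,"ty":0,"tz":0,"spin":0},{"gripper":0.055,"tx":0,"ty":0,"tz":0,"spin":0},{"gripper":0.055,"tx":0.003,"ty":0,"tz":0,"spin":0},{"gripper":0.055,"tx":0.0025,"ty":0,"tz":0,"spin":0},{"gripper":0.03,"tx":0,"ty":0,"tz":0,"spin":0},{"gripper":0.03,"tx":0,"ty":0,"tz":0,"spin":0},{"gripper":0.03,"tx":0,"ty":0,"tz":0,"spin":0},{"gripper":0.03,"tx":0,"ty":0,"tz":0,"spin":0}]' 25
python3 - <<'E'
from h import *
f=grab_frame('wrist'); save(f,'w25.png');s=sense(); print(s['eef_pos'],s['contact_force'],s['tcp_rot'],s['clock'],s['opening'])
for x in(609,612,615,618): print(proj(f,[x,14,68]))
E
```

```text
clock: 28.6
eef_pos: [594.4, 13.9, 29.1]
tcp_rot: [3.142, -0.001, -0.004]
contact_force: [1.1, -0.1, 4.1]
opening: 0.445
[594.35411145  13.82447617  29.06953425] [ 1.12091872 -0.47067124  4.23381535] [ 3.14153699e+00 -7.17426416e-04 -3.87909471e-03] 28.65 0.4456999939546833
[321.95664751 344.96323833]
[321.93855051 336.29436057]
[321.92016018 327.48497342]
[321.90146933 318.5316328 ]
```

View pics/w25.png

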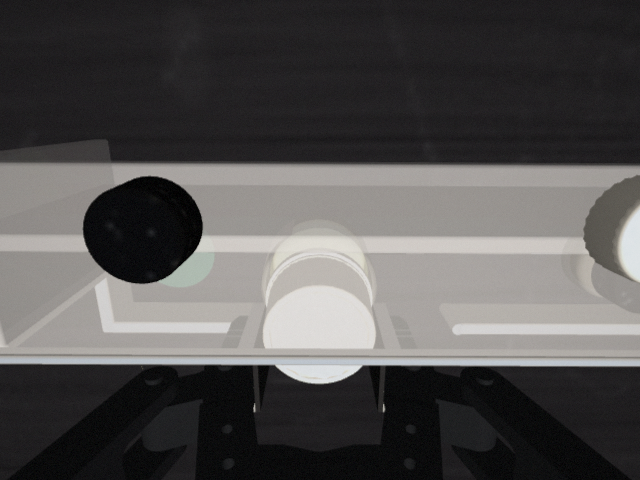

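```bash
python3 -m inch '[{"gripper":0.03,"tx":0,"ty":-0.003,"tz":0,"spin":0},{"gripper":0.03,"tx":0,"ty":-0.005,"tz":0,"spin":0},{"gripper":0.03,"tx":0,"ty":-0.006,"tz":0,"spin":0},{"gripper":0.03,"tx":0,"ty":-0.006,"tz":0,"spin":0},{"gripper":0.03,"tx":0,"ty":-0.006,"tz":0,"spin":0},{"gripper":0.03,"tx":0,"ty":-0.006,"tz":0,"spin":0},{"gripper":0.03,"tx":0,"ty":-0.004,"tz":0,"spin":0},{"gripper":0.03,"tx":0,"ty":0,"tz":0,"spin":0}]'
python3 - <<'E'
from h import *
f=grab_frame('wrist'); save(f,'w26.png');s=sense(); print(s['eef_pos'],s['contact_force'],s['tcp_rot'],s['clock'],s['opening'])
for x in(609,612,615,618): print(proj(f,[x,50,68]))
g=grab_frame('scene'); cv2.imwrite('pics/s26.png',cv2.resize(g['pixels'][180:340,200:440,::-1],None,fx=3.2,fy=3.2,interpolation=cv2.INTER_CUBIC))
E
```

```text
clock: 29.45
eef_pos: [594.2, 50.4, 29.0]
tcp_rot: [-3.142, -0.0, -0.004]
contact_force: [-0.2, 0.2, 5.3]
opening: 0.444
[594.2508721   50.41631188  29.01927958] [-2.98255574e-02 -6.01326532e-06  5.97257447e+00] [-3.14140457e+00 -2.17492584e-04 -3.63392494e-03] 29.5 0.44405740123555315
[323.99534723 344.76049112]
[323.99777308 336.0864162 ]
[324.00023833 327.27142049]
[324.00274397 318.31204172]
```

View pics/w26.png

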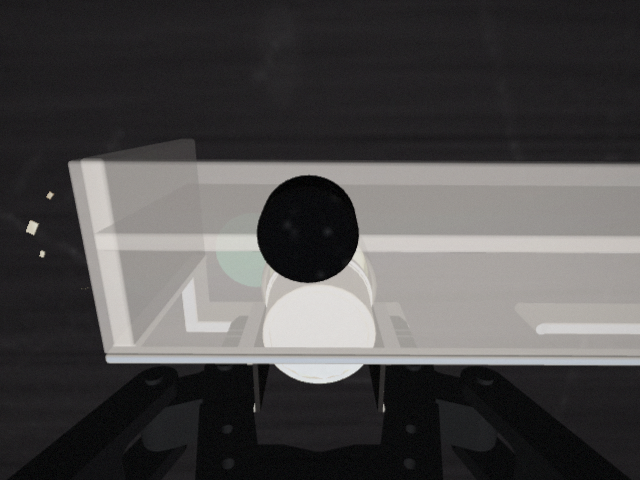

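View pics/s26.png

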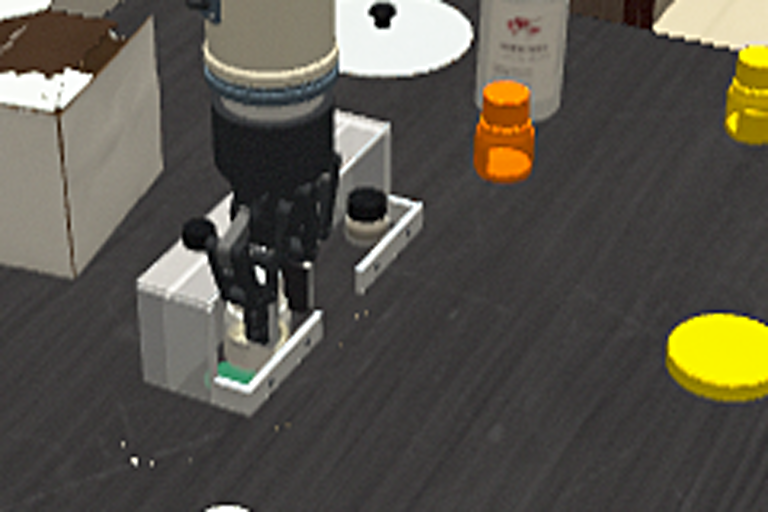

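The vial is carried along upright at y≈50. The left finger's end stands above the low front piece of the end wall, clear of the panel.

```bash
python3 -m inch '[{"gripper":0.03,"tx":0,"ty":-0.003,"tz":0,"spin":0},{"gripper":0.03,"tx":0,"ty":-0.004,"tz":0,"spin":0},{"gripper":0.03,"tx":0,"ty":-0.004,"tz":0,"spin":0},{"gripper":0.03,"tx":0,"ty":-0.004,"tz":0,"spin":0},{"gripper":0.03,"tx":0,"ty":-0.003,"tz":0,"spin":0},{"gripper":0.03,"tx":0,"ty":-0.002,"tz":0,"spin":0},{"gripper":0.03,"tx":0,"ty":0,"tz":0,"spin":0},{"gripper":0.03,"tx":0,"ty":0,"tz":0,"spin":0}]'
python3 -m inch '[{"gripper":0.03,"tx":0,"ty":-0.002,"tz":0,"spin":0},{"gripper":0.03,"tx":0,"ty":-0.002,"tz":0,"spin":0},{"gripper":0.03,"tx":0,"ty":-0.002,"tz":0,"spin":0},{"gripper":0.03,"tx":0,"ty":-0.001,"tz":0,"spin":0},{"gripper":0.03,"tx":0,"ty":0,"tz":0,"spin":0},{"gripper":0.03,"tx":0,"ty":0,"tz":0,"spin":0},{"gripper":0.03,"tx":0,"ty":0,"tz":0,"spin":0},{"gripper":0.03,"tx":0,"ty":0,"tz":0,"spin":0}]'
python3 - <<'E'
from h import *
f=grab_frame('wrist'); save(f,'w27.png');s=sense(); print(s['eef_pos'],s['contact_force'],s['tcp_rot'],s['clock'],s['opening'])
g=grab_frame('scene'); cv2.imwrite('pics/s27.png',cv2.resize(g['pixels'][180:340,200:440,::-1],None,fx=3.2,fy=3.2,interpolation=cv2.INTER_CUBIC))
E
```

```text
clock: 30.35
eef_pos: [594.3, 70.1, 29.0]
tcp_rot: [3.142, -0.0, -0.004]
contact_force: [0.1, -1.5, 6.1]
opening: 0.444
clock: 31.15
eef_pos: [594.3, 76.9, 29.0]
tcp_rot: [3.141, -0.0, -0.004]
contact_force: [0.4, -3.0, 6.1]
opening: 0.448
[594.31715105  76.90997774  29.00461227] [-1.22641952 -2.67565347  6.43583329] [ 3.14136048e+00 -1.25922390e-04 -3.75576334e-03] 31.2 0.4454147454702316
```

View pics/w27.png

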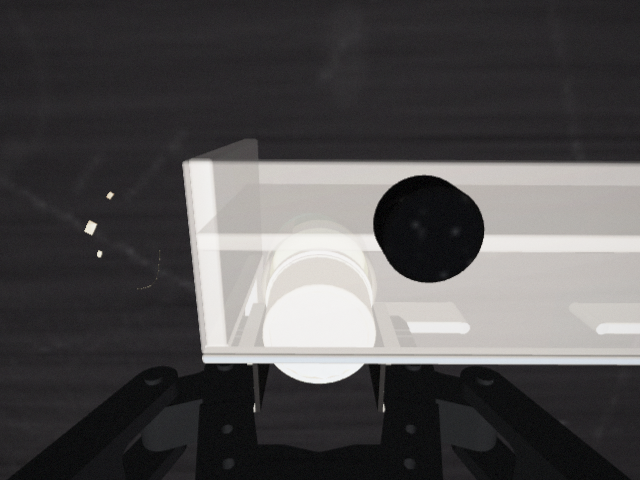

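View pics/s27.png

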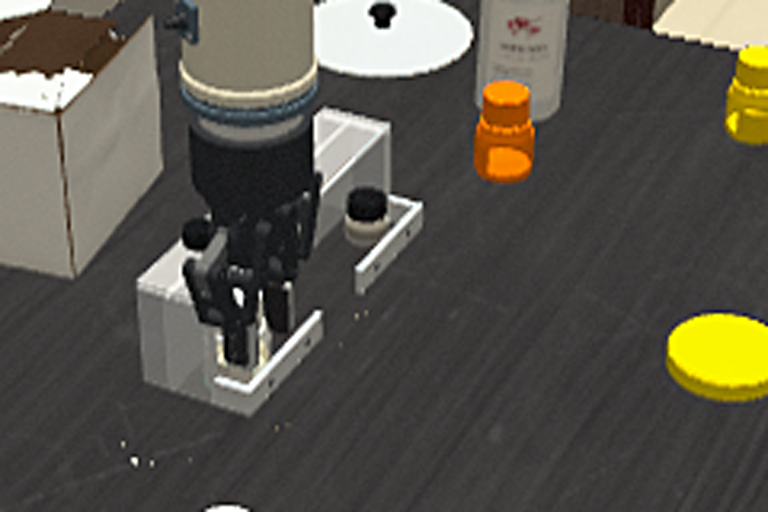

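The vial is almost at the wall. The last few mm go slowly, watching the y force.

```bash
python3 -m inch '[{"gripper":0.03,"tx":0,"ty":-0.001,"tz":0,"spin":0},{"gripper":0.03,"tx":0,"ty":-0.001,"tz":0,"spin":0},{"gripper":0.03,"tx":0,"ty":-0.001,"tz":0,"spin":0},{"gripper":0.03,"tx":0,"ty":-0.001,"tz":0,"spin":0},{"gripper":0.03,"tx":0,"ty":0,"tz":0,"spin":0},{"gripper":0.03,"tx":0,"ty":0,"tz":0,"spin":0},{"gripper":0.03,"tx":0,"ty":0,"tz":0,"spin":0},{"gripper":0.03,"tx":0,"ty":0,"tz":0,"spin":0}]'
python3 -m inch '[{"gripper":0.03,"tx":0,"ty":-0.001,"tz":0,"spin":0},{"gripper":0.03,"tx":0,"ty":-0.001,"tz":0,"spin":0},{"gripper":0.03,"tx":0,"ty":0,"tz":0,"spin":0},{"gripper":0.03,"tx":0,"ty":0,"tz":0,"spin":0},{"gripper":0.03,"tx":0,"ty":0,"tz":0,"spin":0},{"gripper":0.03,"tx":0,"ty":0,"tz":0,"spin":0},{"gripper":0.03,"tx":0,"ty":0,"tz":0,"spin":0},{"gripper":0.03,"tx":0,"ty":0,"tz":0,"spin":0}]'
```

```text
clock: 32.05
eef_pos: [594.3, 80.6, 29.0]
tcp_rot: [3.141, -0.0, -0.004]
contact_force: [0.3, -4.4, 5.2]
opening: 0.446
clock: 32.85
eef_pos: [594.2, 81.0, 29.0]
tcp_rot: [3.139, 0.0, -0.003]
contact_force: [0.4, -13.5, 7.8]
opening: 0.447
```

The y force jumped to 13 N at y=81, so the vial touches the end wall. I'll relieve, let go, back straight out and check.

```bash
python3 -m inch '[{"gripper":0.03,"tx":0,"ty":0.001,"tz":0,"spin":0},{"gripper":0.045,"tx":0,"ty":0,"tz":0,"spin":0},{"gripper":0.058,"tx":0,"ty":0,"tz":0,"spin":0},{"gripper":0.058,"tx":0,"ty":0,"tz":0,"spin":0},{"gripper":0.058,"tx":-0.006,"ty":0,"tz":0,"spin":0},{"gripper":0.058,"tx":-0.015,"ty":0,"tz":0,"spin":0},{"gripper":0.058,"tx":-0.02,"ty":0,"tz":0,"spin":0},{"gripper":0.058,"tx":-0.02,"ty":0,"tz":-0.01,"spin":0}]'
python3 -m inch '[{"gripper":0.058,"tx":-0.02,"ty":0,"tz":-0.03,"spin":0},{"gripper":0.058,"tx":-0.01,"ty":0,"tz":-0.03,"spin":0},{"gripper":0.058,"tx":0,"ty":0,"tz":-0.02,"spin":0},{"gripper":0.058,"tx":0,"ty":0,"tz":0,"spin":0},{"gripper":0.058,"tx":0,"ty":0,"tz":0,"spin":0},{"gripper":0.058,"tx":0,"ty":0,"tz":0,"spin":0},{"gripper":0.058,"tx":0,"ty":0,"tz":0,"spin":0},{"gripper":0.058,"tx":0,"ty":0,"tz":0,"spin":0}]'
python3 - <<'E'
from h import *
f=grab_frame('wrist'); save(f,'w28.png');s=sense(); print(s['eef_pos'],s['contact_force'],s['clock'])
for m in masks_of('wrist','short_vial'): print(m['conf'],m['centre'])
for p in ([612.5,81,68],[615,81,68],[617.8,81,68],[615,81,0]): print(p,proj(f,p).round(1))
g=grab_frame('scene'); cv2.imwrite('pics/s28.png',cv2.resize(g['pixels'][200:360,150:390,::-1],None,fx=3.2,fy=3.2,interpolation=cv2.INTER_CUBIC))
t=grab_frame('top'); cv2.imwrite('pics/t28.png',cv2.resize(t['pixels'][170:270,190:390,::-1],None,fx=4,fy=4,interpolation=cv2.INTER_CUBIC))
for n in('attar_pot','tall_vial','flask'):
    for m in masks_of('top',n)[:2]: print(n,m['conf'],m['centre'])
E
```

```text
clock: 33.65
eef_pos: [531.1, 82.1, 37.8]
tcp_rot: [3.141, 0.003, -0.004]
contact_force: [0.6, -0.4, 0.0]
opening: 0.677
clock: 34.45
eef_pos: [502.8, 82.2, 117.9]
tcp_rot: [3.141, 0.002, -0.004]
contact_force: [0.4, -0.5, -0.7]
opening: 0.682
[502.94114376  82.16566695 118.02644109] [ 0.16219287  0.88080825 -0.29240315] 34.5
0.63 [70.1, 319.0]
[612.5, 81, 68] [323.1  43.8]
[615, 81, 68] [323.1  37.5]
[617.8, 81, 68] [323.1  30.3]
[615, 81, 0] [322.   57.4]
attar_pot 0.58 [210.5, 359.5]
tall_vial 0.6 [255.0, 214.3]
flask 0.76 [188.7, 209.1]
flask 0.55 [200.0, 336.4]
```

View pics/w28.png

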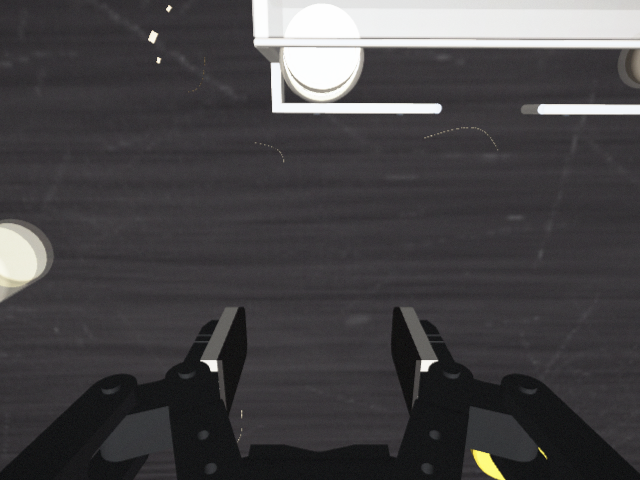

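View pics/s28.png

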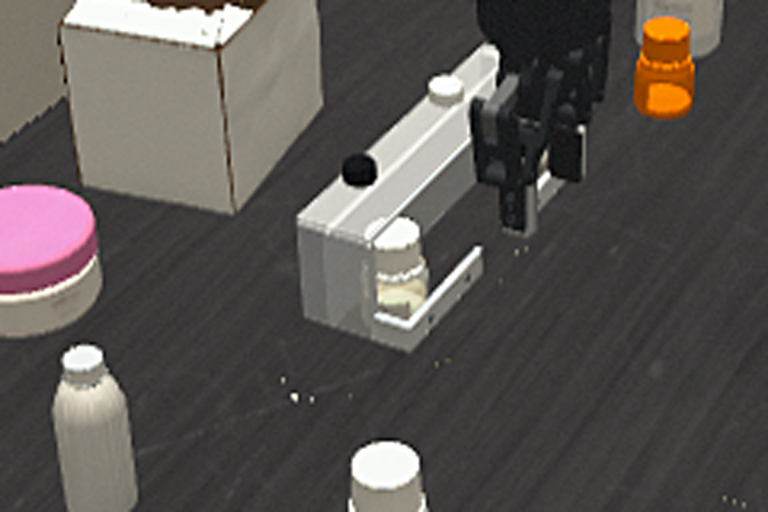

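View pics/t28.png

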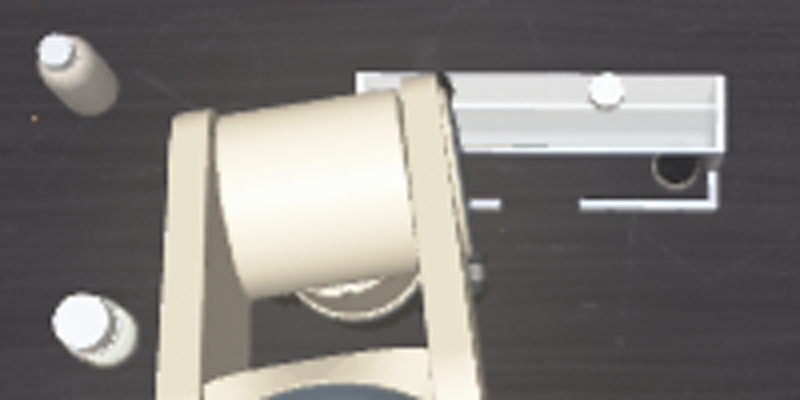

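The vial stands upright on the dot. Its cap at (321,45) puts it at about (612,81), against an expected dot of about (614,81), and the dot is fully covered. The pot, tall vial and flask are still in place, each within about 2 px of its start. Handing in.

```bash
python3 -c "
from rig import sign_off; print(sign_off())"
```

```text
the job is handed in; nothing more can be done
None
```

The short vial is standing upright in the green-dot end of the riser, touching the end wall, and the job is handed in. I carried it in through the gap in the front rail, pushed it into the lane, then pinched it by its front part and slid it along behind the rail.

**Last checks**
- **Position:** the vial is at about (612, 81) mm and the dot's centre at about (614, 81) mm. That is about 2–3 mm off, against the 8 mm allowed, with calibration good to about 2 mm. The dot is fully covered.
- **End wall:** the sideways force rose to 13 N at y = 81 mm, where the vial should meet the wall, and I let go there.
- **Bystanders:** in the top view the pot, the tall vial and the flask are within about 2 pixels (roughly 6 mm) of where they started.
- **Time:** the clock was at about 34.5 s, against the 72 s limit.

**What went wrong on the way**
- **First command:** it was refused because each row needs every key, so nothing moved.
- **Sideways push:** pushing with closed fingers wedged the vial against the rear wall, with 18 N on the tool.
- **Dragging by the cap:** two tries only leaned the vial slightly, by an estimated 5°.
- **Forces:** the fingertips pressed on the cap with a brief 60 N at the wrist. That is under the 120 N wrist limit, and I took it as fingertip contact, which the 40 N limit on the arm and gripper body should not cover. Probing the board edge reached 19 N.
- **Network mask:** the vial's mask centre in the last wrist picture (row 70) sat lower than my cap estimate. I take this to be the part of the vial visible in front of the board.

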